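# Mount a rod carrier on the indexing stage and set it five clicks from the stop

## Robot

A 7-joint arm with a two-finger parallel gripper is mounted at the origin on a cart in front of the work surface, level with it; the furniture and walls round the work are solid. World frame = base frame: x ahead of the robot, y to its left, z up, the work surface at z = 0. Lengths are in m, angles in rad, forces in N, time in s.
With the tool pointing down it reaches from about 0.4 to 0.875 m from the base axis. Payload 19.3 kg.
Tool frame: the origin (TCP) lies between the finger pads; the fingertips stand 17 mm ahead of it and the grasp point (between the pads) lies 2 mm behind it; x points along the fingers, y is the direction in which the jaws open and shut, and the axes are right-handed (so a half turn about x gives the same grasp; the last joint's range is limited). The gripper opens to 85 mm and grips with 20 to 120 N. Pads are 22 mm wide; open, the fingers measure 114 mm over their backs; the gripper's body (76 mm by 85 mm) begins 54 mm behind the grasp point. The pads swing forward as they close: fully open they stand 13 mm farther back than shut.
Start: joints at [1.112, 0.521, -0.036, 1.599, 0.021, 1.021, -0.113], TCP at [0.237, -0.578, 0.248] pointing down, gripper open.
Joint ranges: [-2.91, 2.91], [-0.3, 2.13], [-1.5, 1.42], [0.17, 2.43], [-1.26, 4.41], [0.16, 1.93], [-2.52, 2.52]. Speed limits (rad/s): [1.89, 1.89, 2.39, 2.39, 3.01, 3.01, 3.01].

## Interface

Orientations are given as [roll, pitch, yaw] about the fixed x, y, z axes, in that order (R = Rz(yaw) Ry(pitch) Rx(roll)).
In Python, from workcell import bot gives the robot as it stands.
- The arm moves only by the shell command python3 -m creep 'ROWS' [FORCE]. ROWS is JSON, a list of rows, each an object of numbers: "wx", "wy", "wz": the turn, a rotation vector about the tool's x, y, z in degrees; "tx", "ty", "tz": the shift along the tool's x, y, z in m; "claw": the closure, from 0 (fully open) to 1 (shut). A call has 1 to 8 rows; each row is the pose to reach, as a shift and turn from the pose measured when the call began, along the tool's axes at that moment; what a row does not reach only later rows make up. A row lasts 1/10 s, in which the tool goes at most 50 mm and 8.59 degrees, less where a joint would pass 70% of its speed; a pose out of reach is approached as far as the arm can. A call with a gripper value outside its range is refused whole. The fingers move at their own pace and stop on an object; FORCE is the grip in N (left out, the last holds). Time passes only in rows, so rows that repeat a pose let the fingers close. It gives the time, the measured TCP pose, the force and the opening at its end, in the units of the state.
- bot.observe(): the state, without advancing time (a new reading comes with each control period).
- bot.grab_frame(name): name is "scene" or "top" or "wrist"; returns the picture (420x560x3 uint8, blue, green, red); there is no depth.
- bot.get_calibration(name): a dict with "fx", "fy", "cx", "cy" (pixels), "R" (3x3) and "t" (3): a world point X has camera coordinates R X + t. Camera axes: x right, y down, z forward; pixel columns grow to the right and rows downward; lengths in m; the calibration is good to about 2 mm. A picture is of the moment at which its call begins: read the wrist's pose just before it. get_calibration takes no time and is no camera call; for the wrist camera it gives the pose at the moment of the call.
- bot.job_done(): hands the job in, once; it reports no verdict.
The state is a dict: "clock": time; "qpos": joint angles; "qd": joint speeds; "joint_efforts": joint torques, N m; "position": TCP position; "tool_rot": TCP orientation; "force": force on the tool from outside, world axes, zero at the start; "moment": the same for the moment, N m; "grip_width": finger opening in m.
Only numpy, scipy, OpenCV 4.12 (cv2) and the standard library are available. Lean on these libraries where they do the work, as an engineer would, in place of code of your own. Each camera call takes 0.05 s, during which the arm holds its last target.

## Task

Mount the glass rod for a 75 degree exposure: nest its angle-section carrier fully down in the V cradle of the indexing stage, lowering it gently because the rod is glass. The click knob has no scale, so run it back anticlockwise to its stop and from there turn it clockwise exactly five clicks, without going past the fifth; leave the knob resting in that click and the carrier still seated, and do not disturb the other things on the table.

Things in the scene. Friction and masses are not known exactly. Their poses are not given: they have to be found in the camera images.
- carrier: Loose aluminium angle-section carrier, V open upward, 112 mm long (its y), 54 wide, 76 tall, 280 g. A 38x38x4 mm angle holds a 16 mm glass rod; a 6 mm end plate (52 wide, 28 high) at each end is a foot, inner faces 100 mm apart. A black grip block stands on a bridge over its middle. Origin: centre of the underside, z up. It stands upright; both ends are alike, either way round will do.
- carrier_grip (a point): Point in the carrier's black grip block, 58 mm above the carrier's underside. The block is 18 mm thick (carrier's x), 30 mm long (its y) and spans 35.5 to 76 mm above the underside; grip it across the 18 mm from above. Below it the bridge and the V are up to 54 mm wide. Axes as the carrier's.
- carrier_apex (a point): Middle of the outer bottom edge (apex) of the carrier's angle, 3 mm above the carrier's underside and 55 mm below carrier_grip. Axes as the carrier's.
- cradle_seat (a point): Middle of the inner bottom edge of the V cradle, 60 mm above the table; y along the V, x across, z up. With the carrier nested, carrier_apex lies here, its y parallel to this y (either sense). Cradle: dark steel 90 degree V open upward, 91 mm long, legs 27 mm; the carrier's end plates straddle its ends with 4.5 mm play each way. It turns about this vertical with the knob.
- index_knob (a joint): Angle of the click knob, rad: 0 in the end notch at the anticlockwise stop (seen from above), growing clockwise; hard stops at -0.04 and 2.62. One click is 15 degrees (0.2618). A sprung ball in a toothed wheel resists with about 0.15 N m and pulls the released knob into the nearest notch. It starts in one of the notches 1 to 4.
- knob_grip (a point): On the knob's vertical axis, 76 mm above the table, in its black bar: 16 mm thick (this point's x), 56 mm long (its y), 58 to 92 mm above the table; grip it across the 16 mm from above. The axes turn with the knob, clockwise from above as the joint grows. Under the bar lies a toothed steel wheel, 74 mm diameter, top 50.5 mm above the table.
- index_stage: Indexing stage screwed to the table: grey housing on a dark base plate 126 mm (x) by 292 mm (y), 38 mm high; origin: centre of its underside. The knob's axis is at y = +80 mm, the turntable's (100 mm disc carrying the V cradle) at y = -75 mm. A belt inside turns both by the same angle in the same sense; at joint 0 the knob's bar and the cradle both lie along the stage's y.
- touch_controller: Bystander: grey wedge with a tilted screen, 93x146x68 mm; origin: centre of the underside.
- objective_canister: Bystander: clear canister with a black ribbed lid, 51 mm diameter, 71 mm tall; origin: centre of the underside.
- tip_box: Bystander: pipette tip box with a clear lid, 69x101x59 mm; origin: centre of the underside.
- slide_box: Bystander: grey flat slide box, 89x97x32 mm; origin: centre of the underside.
- objective_60x: Bystander: microscope objective standing on its thread, 34 mm diameter, 60 mm tall; origin: centre of the underside.
- swab_tub: Bystander: clear tub of cotton swabs, 50 mm diameter, 91 mm tall; origin: centre of the underside.

How it is judged:
On the way:
1. the knob has been run back anticlockwise to its stop (end notch) (value of joint index_knob below 0.06 rad), for 0.1 s.
At the end, for the whole second after the job is handed in: The knob rests in the fifth notch from its stop (75 degrees clockwise, within 0.1 rad). The carrier is nested in the V cradle: carrier_apex within 4 mm of cradle_seat across the V and in height and within 7 mm along it, legs parallel to the cradle's within 0.06 rad, upright within 0.06 rad, at rest (value of joint index_knob between 1.209 and 1.409 rad and x of carrier_apex in the frame of cradle_seat between -0.004 and 0.004 m and y of carrier_apex in the frame of cradle_seat between -0.007 and 0.007 m and z of carrier_apex in the frame of cradle_seat between -0.004 and 0.004 m and angle between the y axis of carrier and the y axis of cradle_seat, either way round below 0.06 rad and angle between carrier's own z axis and vertical below 0.06 rad and linear speed of carrier below 0.02 m/s and velocity of joint index_knob between -0.1 and 0.1 rad/s); the robot touches nothing.
It fails at once if the knob is turned past the fifth click (more than 5.6 clicks from the stop) (value of joint index_knob above 1.466 rad).
It fails at once if the carrier is dropped or thrown into the cradle (faster than 0.45 m/s within 40 mm of its seat) (distance between carrier_apex and cradle_seat below 0.04 m and linear speed of carrier above 0.45 m/s).
It fails at once if one of the listed bystanders is pushed more than 30 mm from its place (distance of any of touch_controller, objective_canister, tip_box, slide_box, objective_60x, swab_tub from where it was at the start of the episode above 0.03 m).
It also fails if it takes over 64 s, if anything falls off the work surface, if the arm or the gripper's body presses on something with over 40 N, if the wrist force passes 120 N, or if a joint passes its speed limit or range.

## Working session

There is one attempt and no reset: what is moved stays moved. The work goes in short steps, Python scripts to look and compute and a shell command to move; the robot and the scene stay as the last step left them, time stands still between calls to the robot, and variables do not carry over. Pictures are saved under pics/ and viewed, and the job is handed in when it is done.

```bash
mkdir -p pics; ls; python3 - <<'E'
from workcell import bot
import cv2
s=bot.observe();print(s)
for n in ("scene","top","wrist"):
    c=bot.get_calibration(n);print(n,c)
    cv2.imwrite(f"pics/{n}0.png",bot.grab_frame(n))
E
```

```text
pics
{'clock': 0.0, 'qpos': array([ 1.11180618,  0.52197894, -0.03635495,  1.59997874,  0.0212016 ,
        1.02106869, -0.1128208 ]), 'qd': array([ 0.00116826, -0.00041363, -0.00067042,  0.00150313,  0.00148092,
       -0.00018584,  0.00116298]), 'joint_efforts': array([-1.30373901e-03, -9.27108979e+01,  1.97985895e+00, -3.69931841e+01,
        1.78442494e-02,  8.21690366e-03, -2.38669692e-06]), 'position': array([ 0.23679016, -0.57808974,  0.24775774]), 'tool_rot': array([-1.51285591,  1.56974755,  2.01752032]), 'force': array([0.67965139, 0.35692189, 0.52224317]), 'moment': array([ 0.03958225,  0.02366499, -0.00349135]), 'grip_width': 0.08561109090982247}
scene {'fx': 511.0271657842787, 'fy': 511.0271657842787, 'cx': 290.39648369019477, 'cy': 212.466964101216, 'R': array([[-0.54055716, -0.84109763,  0.01878139],
       [-0.53180453,  0.32431184, -0.78230798],
       [ 0.65190636, -0.43287021, -0.62260861]]), 't': array([0.26273124, 0.34530182, 1.30656195])}
top {'fx': 391.4377236991278, 'fy': 391.4377236991278, 'cx': 267.94443967284303, 'cy': 213.12218983827793, 'R': array([[ 9.80473938e-04, -9.99881543e-01,  1.53602725e-02],
       [-9.97269232e-01, -2.11196543e-03, -7.38215259e-02],
       [ 7.38452217e-02, -1.52459471e-02, -9.97153170e-01]]), 't': array([-2.64611221e-04,  5.34854548e-01,  1.07918460e+00])}
wrist {'fx': 320.241121761701, 'fy': 320.241121761701, 'cx': 277.99054094583437, 'cy': 206.50551023150368, 'R': array([[ 3.79664795e-01, -9.25123755e-01, -8.25272866e-04],
       [-8.80659203e-01, -3.61689781e-01,  3.05973643e-01],
       [-2.83361978e-01, -1.15440636e-01, -9.52039626e-01]]), 't': array([-0.62513266, -0.04080259,  0.37927847])}
```

View pics/scene0.png

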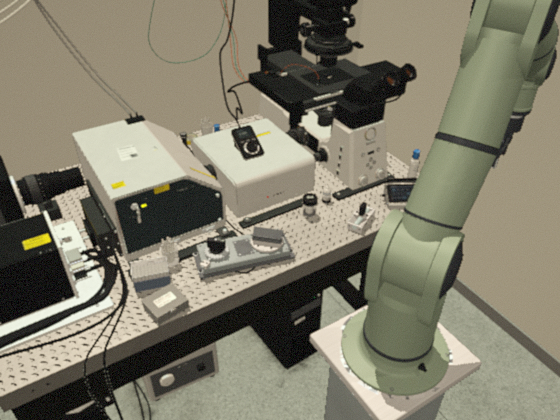

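View pics/top0.png

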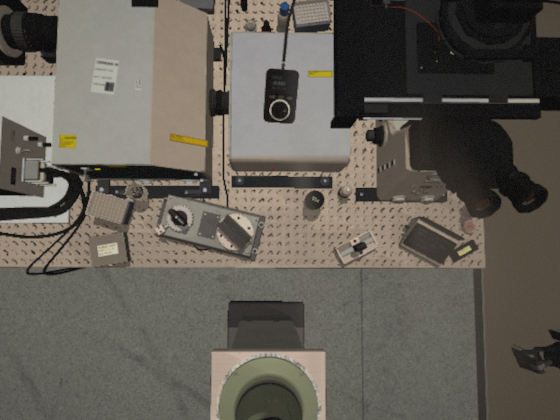

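View pics/wrist0.png

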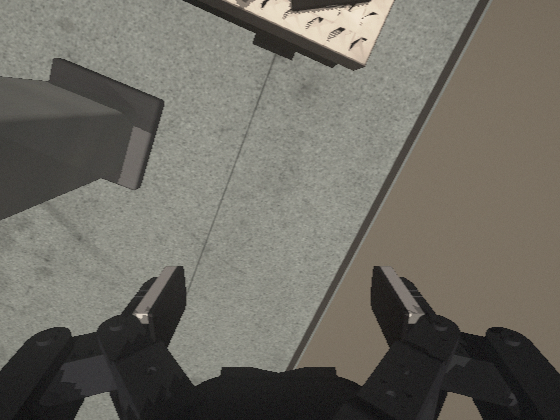

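The top view shows the carrier near (356,247), the knob at about (179,217) and the cradle at about (237,230). The bystanders stand around them. I'll enlarge these areas.

```bash
python3 - <<'E'
import cv2
t=cv2.imread("pics/top0.png")
cv2.imwrite("pics/topA.png",cv2.resize(t[180:275,75:275],None,fx=4,fy=4,interpolation=cv2.INTER_CUBIC))
cv2.imwrite("pics/topB.png",cv2.resize(t[180:275,290:490],None,fx=4,fy=4,interpolation=cv2.INTER_CUBIC))
s=cv2.imread("pics/scene0.png")
cv2.imwrite("pics/scA.png",cv2.resize(s[170:330,130:400],None,fx=2.9,fy=2.9,interpolation=cv2.INTER_CUBIC))
E
```

```text
(no output)
```

View pics/topA.png

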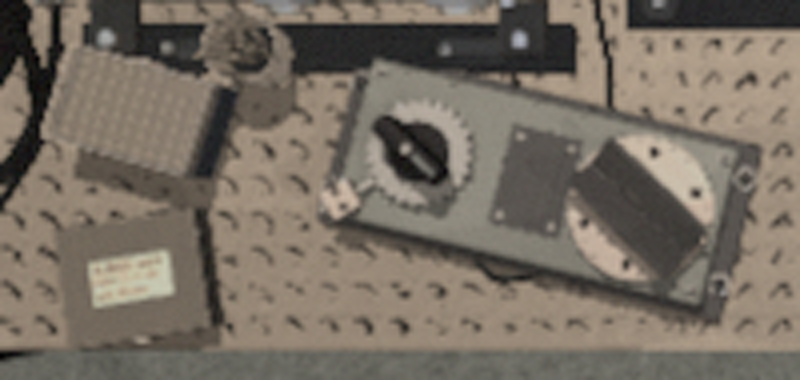

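View pics/topB.png

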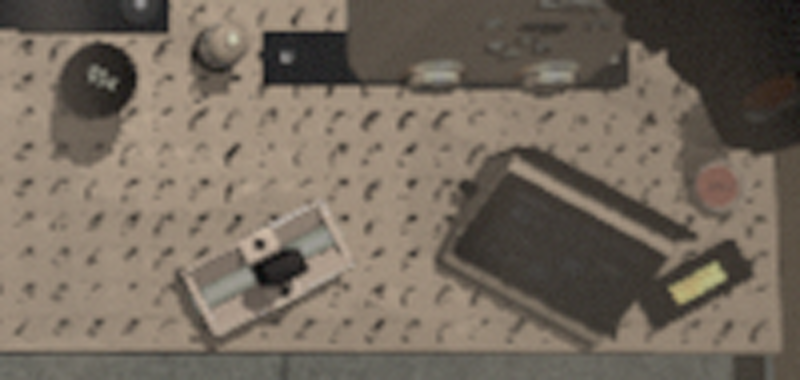

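View pics/scA.png

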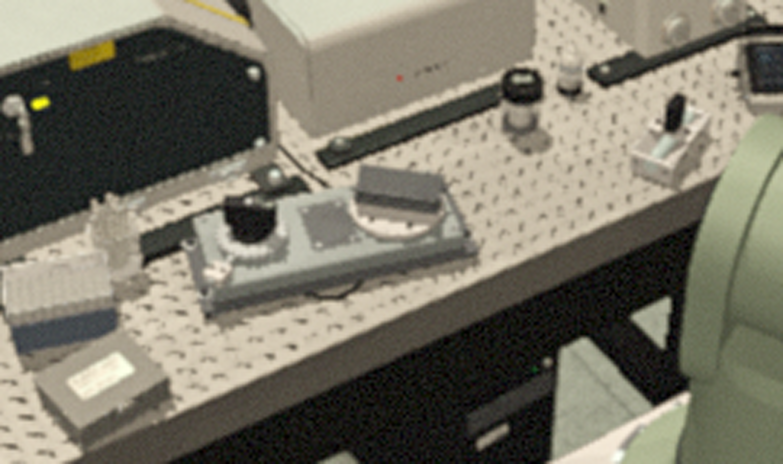

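```bash
cat > h.py <<'E'
import numpy as np, cv2
from scipy.spatial.transform import Rotation as Ro
from workcell import bot
def cal(n): return bot.get_calibration(n)
def ray(c,u,v):
    R=np.array(c['R']);o=-R.T@np.array(c['t'])
    d=R.T@np.array([(u-c['cx'])/c['fx'],(v-c['cy'])/c['fy'],1.]);return o,d/np.linalg.norm(d)
def onz(c,u,v,z):
    o,d=ray(c,u,v);return o+d*(z-o[2])/d[2]
def proj(c,X):
    p=np.array(c['R'])@np.array(X)+np.array(c['t']);return p[0]/p[2]*c['fx']+c['cx'],p[1]/p[2]*c['fy']+c['cy']
def tri(rays):
    A=np.zeros((3,3));b=np.zeros(3)
    for o,d in rays:
        M=np.eye(3)-np.outer(d,d);A+=M;b+=M@o
    X=np.linalg.solve(A,b)
    return X,[np.linalg.norm((np.eye(3)-np.outer(d,d))@(X-o)) for o,d in rays]
def toolR(s=None):
    s=s or bot.observe();return Ro.from_euler('xyz',s['tool_rot']).as_matrix()
def down(psi):
    # tool x down, tool y (jaw) at world angle psi (deg)
    a=np.radians(psi);y=np.array([np.cos(a),np.sin(a),0]);x=np.array([0,0,-1.]);return np.c_[x,y,np.cross(x,y)]
def go(P,psi):
    s=bot.observe();R=toolR(s);ps=[psi+180*k for k in(-2,-1,0,1,2)]
    w=[np.degrees(Ro.from_matrix(R.T@down(p)).as_rotvec()) for p in ps]
    i=int(np.argmin([np.linalg.norm(x) for x in w]))
    t=R.T@(np.array(P)-s['position'])
    print('t',t.round(4),'w',w[i].round(2),'dist',np.linalg.norm(t).round(3),'q7',s['qpos'][6].round(3))
def st():
    s=bot.observe();R=toolR(s);print('clk',round(s['clock'],2),'pos',s['position'].round(4),'psi',np.degrees(np.arctan2(R[1,1],R[0,1])).round(2),'tilt',np.degrees(np.arccos(-R[2,0])).round(2),'F',s['force'].round(1),'M',s['moment'].round(2),'w',s['grip_width'].round(4),'q',s['qpos'].round(2))
E
python3 - <<'E'
from h import *
st();t=cal('top');c=cal('wrist')
print('cam in tool',toolR().T@(-c['R'].T@c['t']-bot.observe()['position']),toolR().T@c['R'].T)
print('carrier',onz(t,290+265/4,180+265/4,.06),'kn',onz(t,75+410/4,180+150/4,.09),'tt',onz(t,75+640/4,180+208/4,.07))
a=onz(t,290+265/4,180+265/4,.06)
go([a[0]-.04,a[1],.3],0)
E
```

```text
Traceback (most recent call last):
  File "h.py", line 30, in st
    s=bot.observe();R=toolR(s);print('clk',round(s['clock'],2),'pos',s['position'].round(4),'psi',np.degrees(np.arctan2(R[1,1],R[0,1])).round(2),'tilt',np.degrees(np.arccos(-R[2,0])).round(2),'F',s['force'].round(1),'M',s['moment'].round(2),'w',s['grip_width'].round(4),'q',s['qpos'].round(2))
                                                                                                                                                                                                                                                     ^^^^^^^^^^^^^^^^^^^^^
AttributeError: 'float' object has no attribute 'round'
```

```bash
sed -i "s/s\['grip_width'\].round(4)/round(float(s['grip_width']),4)/" h.py
python3 - <<'E'
from h import *
st();t=cal('top');c=cal('wrist')
print('cam in tool',toolR().T@(-c['R'].T@c['t']-bot.observe()['position']),(toolR().T@c['R'].T).round(3))
print('carrier',onz(t,290+265/4,180+265/4,.06),'kn',onz(t,75+410/4,180+150/4,.09),'tt',onz(t,75+640/4,180+208/4,.07))
a=onz(t,290+265/4,180+265/4,.06)
go([a[0]-.04,a[1],.3],0)
for p in ((185,270),(210,335),(350,262),(322,205)): print(onz(t,290+p[0]/4,180+p[1]/4,.028))
for p in ((375,60),(760,148),(712,320),(325,222)): print(onz(t,75+p[0]/4,180+p[1]/4,.038))
E
```

```text
clk 0.15 pos [ 0.2368 -0.5782  0.2479] psi -67.73 tilt 0.04 F [ 0.1 -0.4  0.7] M [-0.01  0.01 -0.08] w 0.0855 q [ 1.11  0.52 -0.04  1.6   0.02  1.02 -0.11]
cam in tool [-0.12523892  0.00051203 -0.07765146] [[-0.    -0.306  0.952]
 [ 1.     0.001  0.   ]
 [-0.001  0.952  0.306]]
carrier [ 0.44279277 -0.23708815  0.06      ] kn [0.5176683  0.23826422 0.09      ] tt [0.48048588 0.08911657 0.07      ]
t [-0.0519 -0.2528 -0.2829] w [-6.773e+01 -2.000e-02  4.000e-02] dist 0.383 q7 -0.113
[ 0.4389588  -0.18903057  0.028     ]
[ 0.3941596 -0.2058441  0.028    ]
[ 0.44458938 -0.30414891  0.028     ]
[ 0.48417013 -0.28532891  0.028     ]
[0.58306923 0.27464782 0.038     ]
[0.52276123 0.00895477 0.038     ]
[0.40485944 0.04159299 0.038     ]
[0.47143738 0.30654458 0.038     ]
```

```bash
python3 - <<'E'
from h import *
go([.43,-.23,.3],-43)
E
```

```text
t [-0.0519 -0.249  -0.3108] w [-24.73  -0.     0.04] dist 0.402 q7 -0.113
```

```bash
python3 -m creep '[{"tx":-0.006,"ty":-0.031,"tz":-0.039,"wx":-3},{"tx":-0.013,"ty":-0.062,"tz":-0.078,"wx":-6},{"tx":-0.02,"ty":-0.093,"tz":-0.117,"wx":-9},{"tx":-0.026,"ty":-0.125,"tz":-0.155,"wx":-12},{"tx":-0.033,"ty":-0.156,"tz":-0.194,"wx":-15},{"tx":-0.039,"ty":-0.187,"tz":-0.233,"wx":-18},{"tx":-0.046,"ty":-0.218,"tz":-0.272,"wx":-21},{"tx":-0.052,"ty":-0.249,"tz":-0.311,"wx":-24.7}]'
python3 - <<'E'
from h import *
st()
import pickle
c=cal('wrist');im=bot.grab_frame('wrist');cv2.imwrite('pics/w1.png',im);pickle.dump(c,open('w1.pkl','wb'))
st()
E
```

```text
clk 0.15 pos [ 0.2368 -0.5782  0.2479] psi -67.73 tilt 0.04 F [ 0.1 -0.4  0.7] M [-0.01  0.01 -0.08] w 0.0855 q [ 1.11  0.52 -0.04  1.6   0.02  1.02 -0.11]
clk 0.2 pos [ 0.2368 -0.5782  0.248 ] psi -67.72 tilt 0.04 F [ 0.1  0.2 -0.1] M [ 0.02  0.02 -0.03] w 0.0854 q [ 1.11  0.52 -0.04  1.6   0.02  1.02 -0.11]$[0]: bad value
```

View pics/w1.png

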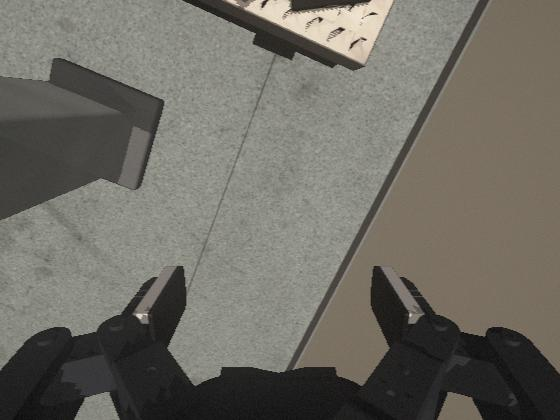

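The call was refused, so the arm hasn't moved. Rows probably need every key, so I'll try that.

```bash
python3 -m creep '[{"tx":-0.006,"ty":-0.031,"tz":-0.039,"wx":-3,"wy":0,"wz":0,"claw":0},{"tx":-0.013,"ty":-0.062,"tz":-0.078,"wx":-6,"wy":0,"wz":0,"claw":0},{"tx":-0.02,"ty":-0.093,"tz":-0.117,"wx":-9,"wy":0,"wz":0,"claw":0},{"tx":-0.026,"ty":-0.125,"tz":-0.155,"wx":-12,"wy":0,"wz":0,"claw":0},{"tx":-0.033,"ty":-0.156,"tz":-0.194,"wx":-15,"wy":0,"wz":0,"claw":0},{"tx":-0.039,"ty":-0.187,"tz":-0.233,"wx":-18,"wy":0,"wz":0,"claw":0},{"tx":-0.046,"ty":-0.218,"tz":-0.272,"wx":-21,"wy":0,"wz":0,"claw":0},{"tx":-0.052,"ty":-0.249,"tz":-0.311,"wx":-24.7,"wy":0,"wz":0,"claw":0}]'
```

```text
clock: 1.0
position: [0.4299, -0.2297, 0.3004]
tool_rot: [-2.368, 1.571, 1.596]
force: [1.1, -0.3, -0.0]
grip_width: 0.0856
```

```bash
python3 - <<'E'
from h import *
st()
import pickle
c=cal('wrist');im=bot.grab_frame('wrist');cv2.imwrite('pics/w1.png',im);pickle.dump(c,open('w1.pkl','wb'))
st()
E
```

```text
clk 1.0 pos [ 0.4299 -0.2297  0.3004] psi -42.91 tilt 0.01 F [ 1.1 -0.3 -0. ] M [-0.03 -0.    0.  ] w 0.0856 q [ 0.6   0.25 -0.28  1.88  0.08  1.02 -0.46]
clk 1.05 pos [ 0.4341 -0.2226  0.3014] psi -42.2 tilt 0.21 F [ 6.1 11.   1.8] M [ 0.54 -0.22  0.01] w 0.0854 q [ 0.59  0.25 -0.29  1.87  0.08  1.02 -0.47]
```

View pics/w1.png

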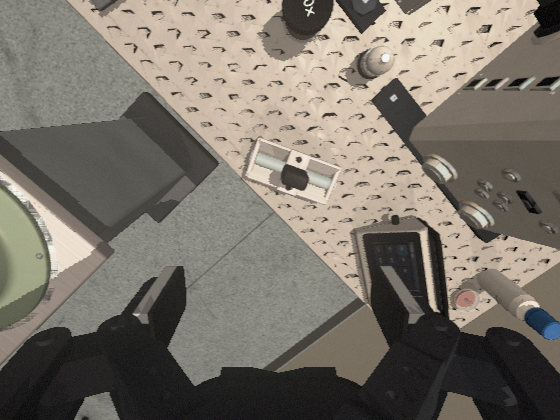

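The picture shows the carrier at (293,175) with its grip block at (295,177). Next I'll look at the stage.

```bash
python3 -m creep '[{"tx":0,"ty":-0.028,"tz":-0.04,"wx":0,"wy":0,"wz":0,"claw":0},{"tx":0,"ty":-0.056,"tz":-0.08,"wx":0,"wy":0,"wz":0,"claw":0},{"tx":0.01,"ty":-0.084,"tz":-0.12,"wx":0,"wy":0,"wz":0,"claw":0},{"tx":0.02,"ty":-0.112,"tz":-0.16,"wx":0,"wy":0,"wz":0,"claw":0},{"tx":0.03,"ty":-0.14,"tz":-0.2,"wx":0,"wy":0,"wz":0,"claw":0},{"tx":0.04,"ty":-0.168,"tz":-0.24,"wx":0,"wy":0,"wz":0,"claw":0},{"tx":0.04,"ty":-0.196,"tz":-0.28,"wx":0,"wy":0,"wz":0,"claw":0},{"tx":0.04,"ty":-0.216,"tz":-0.32,"wx":0,"wy":0,"wz":0,"claw":0}]'
python3 - <<'E'
from h import *
st()
import pickle
c=cal('wrist');im=bot.grab_frame('wrist');cv2.imwrite('pics/w2.png',im);pickle.dump(c,open('w2.pkl','wb'))
st()
E
```

```text
clock: 1.85
position: [0.4886, 0.1616, 0.2623]
tool_rot: [3.004, 1.568, 0.697]
force: [0.7, -2.2, 0.2]
grip_width: 0.0856
clk 1.85 pos [0.4886 0.1616 0.2623] psi -42.2 tilt 0.18 F [ 0.7 -2.2  0.2] M [-0.03 -0.02 -0.05] w 0.0856 q [-0.05  0.36 -0.49  1.86  0.2   0.97 -1.36]
clk 1.9 pos [0.4896 0.1699 0.2627] psi -41.81 tilt 0.45 F [-6.   8.9 -2.1] M [0.45 0.32 0.05] w 0.0853 q [-0.06  0.37 -0.49  1.85  0.2   0.97 -1.37]
```

View pics/w2.png

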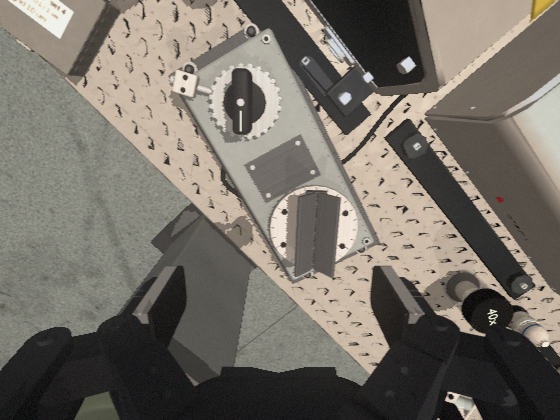

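The knob is at (240,102), with its bar already nearly parallel to the open jaws. The cradle is at (315,235). I'll enlarge the picture for corners.

```bash
python3 - <<'E'
import cv2
s=cv2.imread("pics/w2.png")
cv2.imwrite("pics/w2k.png",cv2.resize(s[55:155,170:310],None,fx=5,fy=5,interpolation=cv2.INTER_CUBIC))
cv2.imwrite("pics/w2c.png",cv2.resize(s[175:295,250:390],None,fx=5,fy=5,interpolation=cv2.INTER_CUBIC))
E
```

```text
(no output)
```

View pics/w2k.png

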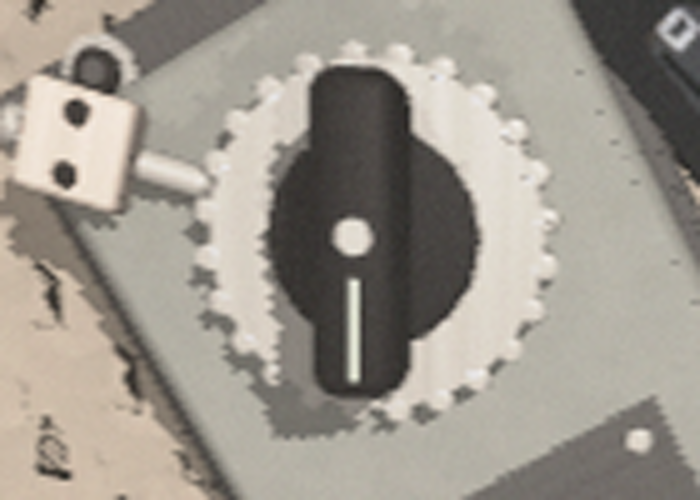

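View pics/w2c.png

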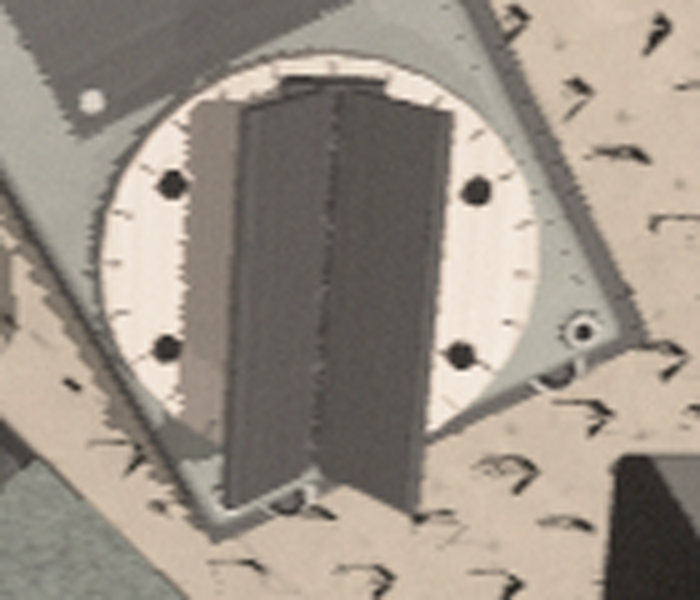

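```bash
python3 - <<'E'
from h import *
import pickle
c=pickle.load(open('w2.pkl','rb'));t=cal('top');sc=cal('scene')
k=ray(c,240.6,102.4)
print('knob dot tri w+top',tri([k,ray(t,75+407/4,180+148/4)]))
K=onz(c,240.6,102.4,.092);e=onz(c,240.6,131,.092);print('K',K,'bar dir',np.degrees(np.arctan2(*(e-K)[1::-1])), np.linalg.norm((e-K)[:2]))
a=onz(c,317.2,194,.06);b=onz(c,313.2,269,.06);print('V',a,b,(a+b)/2,np.linalg.norm(a-b),'dir',np.degrees(np.arctan2(*(b-a)[1::-1])))
# two-view cradle edges: wrist corners
P=[(240,105),(453,112),(415,515),(228,505)]
for p in P:print(onz(c,250+p[0]/5,175+p[1]/5,.079))
# disc & wheel
im=cv2.imread('pics/w2.png')
E=[(103,265),(320,52),(540,235)]
# stage edge right side: 
for p in ((570,0),(700,260)):pass
m=((K+(a+b)/2)/2)[:2];d=K-(a+b)/2;print('stage y ang',np.degrees(np.arctan2(d[1],d[0])),np.linalg.norm(d[:2]))
E
```

```text
knob dot tri w+top (array([0.51815423, 0.24126615, 0.08948069]), [np.float64(0.001240041734497542), np.float64(0.0012400417344977097)])
K [0.51747655 0.24195834 0.092     ] bar dir -134.18119977069048 0.02453593646502713
V [0.5107841  0.12362939 0.06      ] [0.45009477 0.05849754 0.06      ] [0.48043943 0.09106346 0.06      ] 0.08902444990289898 dir -132.97782658939258
[0.4969148  0.14045007 0.079     ]
[0.5276223  0.11067506 0.079     ]
[0.46422589 0.0449246  0.079     ]
[0.43565268 0.07412036 0.079     ]
stage y ang 76.20938948304499 0.1553737781874804
```

Seat at about (0.4804, 0.0911) and knob at about (0.5178, 0.2416). They measure 155.4 mm apart, against 155 in the text. The joint is about 30°, so notch 2. Moving over the knob.

```bash
python3 - <<'E'
from h import *
st();go([.5178,.2416,.14],-43.5)
E
```

```text
clk 1.9 pos [0.4896 0.1699 0.2627] psi -41.81 tilt 0.45 F [-6.   8.9 -2.1] M [0.45 0.32 0.05] w 0.0853 q [-0.06  0.37 -0.49  1.85  0.2   0.97 -1.37]
t [ 0.1233 -0.0266 -0.0713] w [ 1.69 -0.43  0.11] dist 0.145 q7 -1.371
```

```bash
python3 -m creep '[{"tx":0.02,"ty":-0.009,"tz":-0.024,"wx":0.5,"wy":-0.2,"wz":0,"claw":0.4},{"tx":0.05,"ty":-0.018,"tz":-0.048,"wx":1,"wy":-0.4,"wz":0.1,"claw":0.4},{"tx":0.08,"ty":-0.0266,"tz":-0.0713,"wx":1.7,"wy":-0.4,"wz":0.1,"claw":0.4},{"tx":0.11,"ty":-0.0266,"tz":-0.0713,"wx":1.7,"wy":-0.4,"wz":0.1,"claw":0.4},{"tx":0.123,"ty":-0.0266,"tz":-0.0713,"wx":1.7,"wy":-0.4,"wz":0.1,"claw":0.4},{"tx":0.123,"ty":-0.0266,"tz":-0.0713,"wx":1.7,"wy":-0.4,"wz":0.1,"claw":0.4}]'
python3 - <<'E'
from h import *
st();go([.5178,.2416,.076],-43.5)
import pickle
c=cal('wrist');im=bot.grab_frame('wrist');cv2.imwrite('pics/w3.png',im);pickle.dump(c,open('w3.pkl','wb'))
print(proj(c,[.5178,.2416,.092]))
st();go([.5178,.2416,.076],-43.5)
E
```

```text
clock: 2.5
position: [0.517, 0.2408, 0.1389]
tool_rot: [-0.433, 1.568, -2.763]
force: [-0.8, -0.1, -0.0]
grip_width: 0.0514
clk 2.5 pos [0.517  0.2408 0.1389] psi -43.52 tilt 0.15 F [-0.8 -0.1 -0. ] M [0.04 0.03 0.01] w 0.0514 q [-0.24  0.61 -0.42  1.82  0.34  0.79 -1.6 ]
t [ 0.0629  0.0001 -0.0013] w [-0.02  0.13  0.06] dist 0.063 q7 -1.596
(np.float64(277.56738363773087), np.float64(240.57523792690392))
clk 2.55 pos [0.5178 0.2411 0.1404] psi -43.55 tilt 0.02 F [0.1 0.7 0.6] M [ 0.01 -0.02 -0.01] w 0.0515 q [-0.24  0.6  -0.43  1.82  0.34  0.79 -1.6 ]
t [ 0.0644 -0.0003 -0.0004] w [-0.05  0.02  0.02] dist 0.064 q7 -1.596
```

View pics/w3.png

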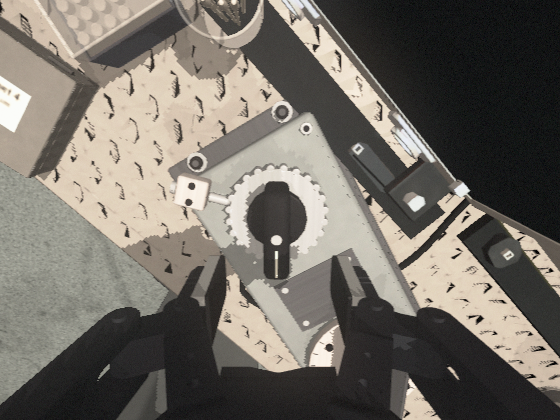

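The dot is at (277,240) and the prediction was (277.6,240.6), so the alignment is good. Descend and grip.

```bash
python3 -m creep '[{"tx":0.03,"ty":0,"tz":0,"wx":0,"wy":0,"wz":0,"claw":0.4},{"tx":0.055,"ty":0,"tz":0,"wx":0,"wy":0,"wz":0,"claw":0.4},{"tx":0.064,"ty":0,"tz":0,"wx":0,"wy":0,"wz":0,"claw":0.4},{"tx":0.064,"ty":0,"tz":0,"wx":0,"wy":0,"wz":0,"claw":0.4},{"tx":0.064,"ty":0,"tz":0,"wx":0,"wy":0,"wz":0,"claw":1},{"tx":0.064,"ty":0,"tz":0,"wx":0,"wy":0,"wz":0,"claw":1},{"tx":0.064,"ty":0,"tz":0,"wx":0,"wy":0,"wz":0,"claw":1},{"tx":0.064,"ty":0,"tz":0,"wx":0,"wy":0,"wz":0,"claw":1}]' 50
python3 - <<'E'
from h import *
st()
E
```

```text
clock: 3.35
position: [0.5173, 0.2424, 0.078]
tool_rot: [-2.434, 1.569, 1.519]
force: [-10.7, 3.8, 15.2]
grip_width: 0.0155
clk 3.35 pos [0.5173 0.2424 0.078 ] psi -43.49 tilt 0.09 F [-10.7   3.8  15.2] M [ 0.66  2.04 -0.  ] w 0.0155 q [-0.27  0.69 -0.38  1.85  0.39  0.67 -1.64]
```

Gripped, but there is 15 N upward, so the fingertips are probably touching the knob's round hub. I'll loosen, rise 4 mm and regrip.

```bash
python3 -m creep '[{"tx":-0.002,"ty":0,"tz":0,"wx":0,"wy":0,"wz":0,"claw":0.7},{"tx":-0.004,"ty":0,"tz":0,"wx":0,"wy":0,"wz":0,"claw":0.7},{"tx":-0.004,"ty":0,"tz":0,"wx":0,"wy":0,"wz":0,"claw":1},{"tx":-0.004,"ty":0,"tz":0,"wx":0,"wy":0,"wz":0,"claw":1},{"tx":-0.004,"ty":0,"tz":0,"wx":0,"wy":0,"wz":0,"claw":1}]' 50
python3 - <<'E'
from h import *
st()
E
```

```text
clock: 3.85
position: [0.5175, 0.2428, 0.083]
tool_rot: [-2.809, 1.569, 1.145]
force: [-6.0, -0.6, 16.9]
grip_width: 0.015
clk 3.85 pos [0.5175 0.2428 0.083 ] psi -43.49 tilt 0.13 F [-6.  -0.6 16.9] M [-0.14  1.1  -0.06] w 0.015 q [-0.27  0.69 -0.39  1.85  0.39  0.68 -1.64]
```

```bash
python3 -m creep '[{"tx":0,"ty":0,"tz":0,"wx":-6,"wy":0,"wz":0,"claw":1},{"tx":0,"ty":0,"tz":0,"wx":-12,"wy":0,"wz":0,"claw":1},{"tx":0,"ty":0,"tz":0,"wx":-18,"wy":0,"wz":0,"claw":1},{"tx":0,"ty":0,"tz":0,"wx":-24,"wy":0,"wz":0,"claw":1},{"tx":0,"ty":0,"tz":0,"wx":-29,"wy":0,"wz":0,"claw":1},{"tx":0,"ty":0,"tz":0,"wx":-32,"wy":0,"wz":0,"claw":1},{"tx":0,"ty":0,"tz":0,"wx":-32,"wy":0,"wz":0,"claw":1},{"tx":0,"ty":0,"tz":0,"wx":-32,"wy":0,"wz":0,"claw":1}]'
python3 - <<'E'
from h import *
import pickle
st()
c=cal('wrist');im=bot.grab_frame('wrist');cv2.imwrite('pics/w4.png',im);pickle.dump(c,open('w4.pkl','wb'))
cv2.imwrite('pics/t4.png',bot.grab_frame('top')[180:275,75:275].repeat(4,0).repeat(4,1))
st()
E
```

```text
clock: 4.65
position: [0.5178, 0.2427, 0.0831]
tool_rot: [2.769, 1.568, 0.995]
force: [1.4, -1.3, 0.8]
grip_width: 0.015
clk 4.65 pos [0.5178 0.2427 0.0831] psi -11.61 tilt 0.15 F [ 1.4 -1.3  0.8] M [-0.05 -0.34 -0.12] w 0.015 q [-0.17  0.71 -0.53  1.85  0.52  0.72 -1.19]
clk 4.75 pos [0.5178 0.2427 0.0831] psi -11.58 tilt 0.14 F [ 2.5 -2.1  1.4] M [-0.18 -0.43 -0.1 ] w 0.0149 q [-0.17  0.71 -0.53  1.85  0.52  0.72 -1.19]
```

View pics/w4.png

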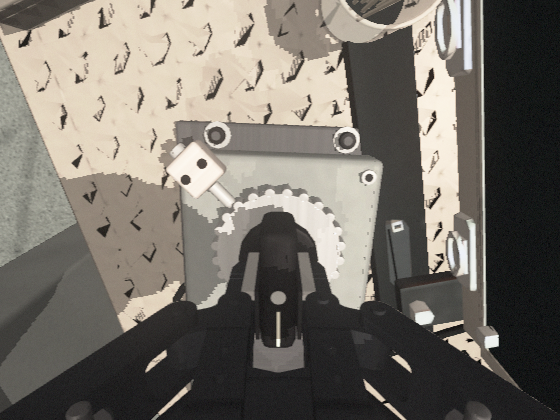

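View pics/t4.png

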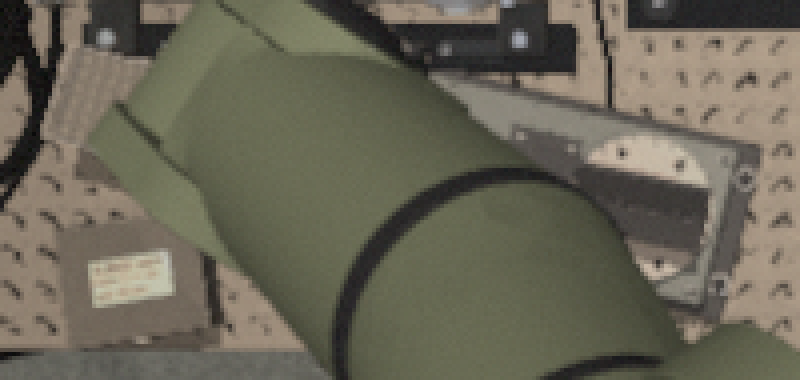

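The bar and the cradle now lie along the stage. I'll push a bit further anticlockwise to feel the stop.

```bash
python3 -m creep '[{"tx":0,"ty":0,"tz":0,"wx":-2,"wy":0,"wz":0,"claw":1},{"tx":0,"ty":0,"tz":0,"wx":-4,"wy":0,"wz":0,"claw":1},{"tx":0,"ty":0,"tz":0,"wx":-4,"wy":0,"wz":0,"claw":1}]'
python3 - <<'E'
from h import *
st()
E
```

```text
clock: 5.05
position: [0.518, 0.2433, 0.0833]
tool_rot: [2.736, 1.567, 1.035]
force: [0.4, 4.7, 0.8]
grip_width: 0.0152
clk 5.05 pos [0.518  0.2433 0.0833] psi -7.46 tilt 0.21 F [0.4 4.7 0.8] M [ 1.12 -0.23 -0.98] w 0.0152 q [-0.16  0.72 -0.55  1.84  0.54  0.73 -1.14]
```

The moment is −1 N·m, so the stop is reached. I'll release into the end notch, square up at psi −13.5, and regrip.

```bash
python3 -m creep '[{"tx":0,"ty":0,"tz":0,"wx":3,"wy":0,"wz":0,"claw":1},{"tx":0,"ty":0,"tz":0,"wx":6,"wy":0,"wz":0,"claw":0.75},{"tx":0,"ty":0,"tz":0,"wx":6,"wy":0,"wz":0,"claw":0.6},{"tx":0,"ty":0,"tz":0,"wx":6,"wy":0,"wz":0,"claw":0.6},{"tx":0,"ty":0,"tz":0,"wx":6,"wy":0,"wz":0,"claw":0.6},{"tx":0,"ty":0,"tz":0,"wx":6,"wy":0,"wz":0,"claw":0.6}]'
python3 - <<'E'
from h import *
import pickle
st()
c=cal('wrist');im=bot.grab_frame('wrist');cv2.imwrite('pics/w5.png',im);pickle.dump(c,open('w5.pkl','wb'))
st()
E
```

```text
clock: 5.65
position: [0.5179, 0.2433, 0.0832]
tool_rot: [2.867, 1.567, 1.063]
force: [0.9, -1.3, 0.0]
grip_width: 0.0343
clk 5.65 pos [0.5179 0.2433 0.0832] psi -13.4 tilt 0.21 F [ 0.9 -1.3  0. ] M [-0.02  0.01  0.02] w 0.0343 q [-0.18  0.71 -0.52  1.84  0.51  0.72 -1.22]
clk 5.7 pos [0.5179 0.2432 0.0832] psi -13.41 tilt 0.21 F [ 0.1  0.2 -0.8] M [-0.04 -0.02  0.02] w 0.0342 q [-0.18  0.71 -0.52  1.84  0.51  0.72 -1.22]
```

View pics/w5.png

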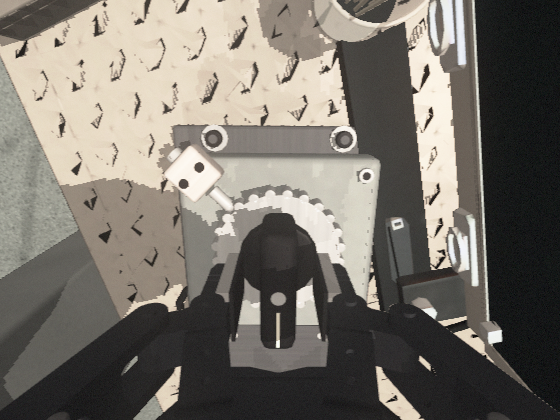

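The bar is square to the jaws at psi −13.4. I'll centre 1.7 mm along the bar, grip, and start the clockwise turn.

```bash
python3 -m creep '[{"tx":0,"ty":0,"tz":0.0017,"wx":0,"wy":0,"wz":0,"claw":0.6},{"tx":0,"ty":0,"tz":0.0017,"wx":0,"wy":0,"wz":0,"claw":1},{"tx":0,"ty":0,"tz":0.0017,"wx":0,"wy":0,"wz":0,"claw":1},{"tx":0,"ty":0,"tz":0.0017,"wx":0,"wy":0,"wz":0,"claw":1},{"tx":0,"ty":0,"tz":0.0017,"wx":6,"wy":0,"wz":0,"claw":1},{"tx":0,"ty":0,"tz":0.0017,"wx":12,"wy":0,"wz":0,"claw":1},{"tx":0,"ty":0,"tz":0.0017,"wx":18,"wy":0,"wz":0,"claw":1},{"tx":0,"ty":0,"tz":0.0017,"wx":24,"wy":0,"wz":0,"claw":1}]' 60
python3 - <<'E'
from h import *
st();go([.5178,.242,.0832],-88.4)
E
```

```text
clock: 6.5
position: [0.5168, 0.2417, 0.0833]
tool_rot: [-2.728, 1.568, 1.328]
force: [-8.1, -0.8, 6.6]
grip_width: 0.015
clk 6.5 pos [0.5168 0.2417 0.0833] psi -37.62 tilt 0.17 F [-8.1 -0.8  6.6] M [-0.15  1.64  0.08] w 0.015 q [-0.25  0.69 -0.42  1.85  0.41  0.68 -1.56]
t [ 0.0001  0.0007 -0.0008] w [50.78 -0.12  0.13] dist 0.001 q7 -1.56
```

```bash
python3 -m creep '[{"tx":0,"ty":0,"tz":0,"wx":7,"wy":0,"wz":0,"claw":1},{"tx":0,"ty":0,"tz":0,"wx":14,"wy":0,"wz":0,"claw":1},{"tx":0,"ty":0,"tz":0,"wx":21,"wy":0,"wz":0,"claw":1},{"tx":0,"ty":0,"tz":0,"wx":28,"wy":0,"wz":0,"claw":1},{"tx":0,"ty":0,"tz":0,"wx":35,"wy":0,"wz":0,"claw":1},{"tx":0,"ty":0,"tz":0,"wx":42,"wy":0,"wz":0,"claw":1},{"tx":0,"ty":0,"tz":0,"wx":46,"wy":0,"wz":0,"claw":1},{"tx":0,"ty":0,"tz":0,"wx":47,"wy":0,"wz":0,"claw":1}]'
python3 - <<'E'
from h import *
st();go([.5178,.242,.0832],-88.4)
E
```

```text
clock: 7.3
position: [0.516, 0.2431, 0.0834]
tool_rot: [-1.67, 1.567, 1.565]
force: [-5.8, 5.2, 3.2]
grip_width: 0.0149
clk 7.3 pos [0.516  0.2431 0.0834] psi -84.7 tilt 0.23 F [-5.8  5.2  3.2] M [ 0.96  1.05 -0.02] w 0.0149 q [-0.4   0.66 -0.2   1.86  0.21  0.63 -2.2 ]
t [ 0.0002  0.0013 -0.0017] w [ 3.7  -0.02  0.23] dist 0.002 q7 -2.203
```

```bash
python3 -m creep '[{"tx":0,"ty":0,"tz":0,"wx":2,"wy":0,"wz":0,"claw":1},{"tx":0,"ty":0,"tz":0,"wx":3.7,"wy":0,"wz":0,"claw":1},{"tx":0,"ty":0,"tz":0,"wx":3.7,"wy":0,"wz":0,"claw":1},{"tx":0,"ty":0,"tz":0,"wx":3.7,"wy":0,"wz":0,"claw":0.7},{"tx":0,"ty":0,"tz":0,"wx":3.7,"wy":0,"wz":0,"claw":0.4},{"tx":0,"ty":0,"tz":0,"wx":3.7,"wy":0,"wz":0,"claw":0.4},{"tx":-0.04,"ty":0,"tz":0,"wx":3.7,"wy":0,"wz":0,"claw":0.4},{"tx":-0.09,"ty":0,"tz":0,"wx":3.7,"wy":0,"wz":0,"claw":0.4}]'
python3 - <<'E'
from h import *
st();go([.45,.12,.3],-43)
E
```

```text
clock: 8.1
position: [0.5149, 0.2421, 0.1728]
tool_rot: [-0.578, 1.567, 2.592]
force: [1.9, 1.1, 0.9]
grip_width: 0.0512
clk 8.1 pos [0.5149 0.2421 0.1728] psi -88.38 tilt 0.24 F [1.9 1.1 0.9] M [-0.02 -0.06  0.02] w 0.0512 q [-0.39  0.53 -0.22  1.81  0.14  0.82 -2.22]
t [-0.1272  0.1199  0.0688] w [-45.38   0.14   0.21] dist 0.188 q7 -2.216
```

```bash
python3 - <<'E'
from h import *
go([.49,.16,.26],-43)
E
```

```text
t [-0.0873  0.0812  0.0276] w [-45.38   0.14   0.21] dist 0.122 q7 -2.216
```

```bash
python3 -m creep '[{"tx":-0.02,"ty":0.013,"tz":0.005,"wx":-7.5,"wy":0,"wz":0,"claw":0},{"tx":-0.04,"ty":0.027,"tz":0.01,"wx":-15,"wy":0,"wz":0,"claw":0},{"tx":-0.06,"ty":0.041,"tz":0.014,"wx":-22.5,"wy":0,"wz":0,"claw":0},{"tx":-0.075,"ty":0.055,"tz":0.018,"wx":-30,"wy":0.1,"wz":0.1,"claw":0},{"tx":-0.087,"ty":0.068,"tz":0.023,"wx":-37.5,"wy":0.1,"wz":0.2,"claw":0},{"tx":-0.087,"ty":0.081,"tz":0.0276,"wx":-45.4,"wy":0.1,"wz":0.2,"claw":0},{"tx":-0.087,"ty":0.081,"tz":0.0276,"wx":-45.4,"wy":0.1,"wz":0.2,"claw":0}]'
python3 - <<'E'
from h import *
import pickle
st()
c=cal('wrist');im=bot.grab_frame('wrist');cv2.imwrite('pics/w6.png',im);pickle.dump(c,open('w6.pkl','wb'))
cv2.imwrite("pics/w6a.png",cv2.resize(im[50:300,150:400],None,fx=2.4,fy=2.4,interpolation=cv2.INTER_CUBIC))
st()
E
```

```text
clock: 8.8
position: [0.4899, 0.1584, 0.2601]
tool_rot: [0.684, 1.57, -1.636]
force: [-0.6, 0.4, -0.3]
grip_width: 0.0855
clk 8.8 pos [0.4899 0.1584 0.2601] psi -42.88 tilt 0.05 F [-0.6  0.4 -0.3] M [-0.    0.06  0.  ] w 0.0855 q [-0.1   0.36 -0.42  1.86  0.18  0.96 -1.35]
clk 8.85 pos [0.4901 0.1594 0.2599] psi -43.17 tilt 0.02 F [ 0.2  0.3 -0.3] M [0.01 0.03 0.02] w 0.0851 q [-0.1   0.36 -0.42  1.86  0.18  0.96 -1.35]
```

View pics/w6a.png

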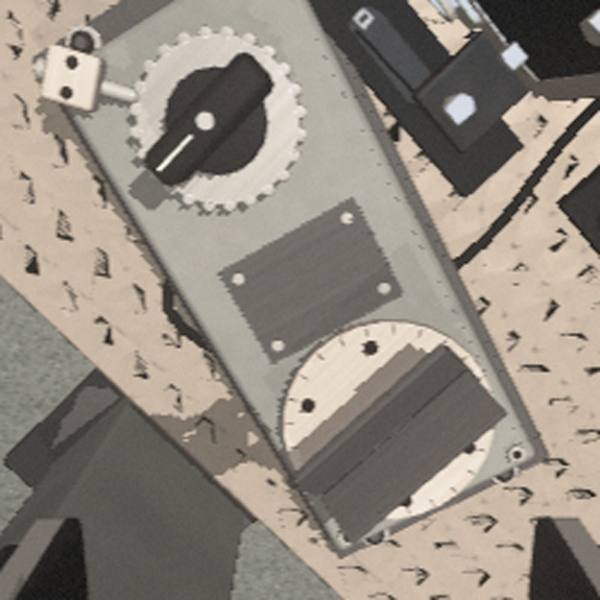

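```bash
python3 - <<'E'
import cv2
s=cv2.imread("pics/w6.png")
cv2.imwrite("pics/w6c.png",cv2.resize(s[180:285,255:375],None,fx=6,fy=5.7,interpolation=cv2.INTER_CUBIC))
E
```

```text
(no output)
```

View pics/w6c.png

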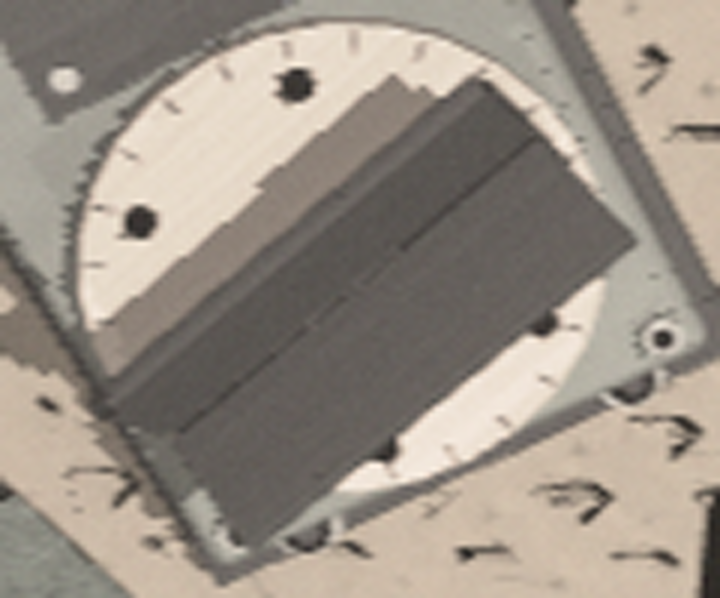

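```bash
python3 - <<'E'
from h import *
import pickle
c=pickle.load(open('w6.pkl','rb'))
f=lambda p,z:onz(c,255+p[0]/6,180+p[1]/5.7,z)
ang=lambda v:np.degrees(np.arctan2(v[1],v[0]))
a=f((535,140),.06);b=f((180,432),.06);print('V',a,b,(a+b)/2,np.linalg.norm(a-b),ang(b-a))
K=onz(c,150+204/2.4,50+121/2.4,.092);e=onz(c,150+158/2.4,50+170/2.4,.092);print(K,ang(e-K))
Q=[f(p,.0805) for p in((480,80),(635,240),(245,545),(115,400))];print(np.mean(Q,0),ang(Q[2]-Q[1]),ang(Q[3]-Q[0]),[np.linalg.norm(Q[i]-Q[(i+1)%4]).round(4) for i in range(4)])
print('V ends at z: mean ');
# triangulate seat height between w2 and w6 midpoints
c2=pickle.load(open('w2.pkl','rb'))
print(tri([ray(c2,315.2,231.5),ray(c,*proj(c,(a+b)/2))]))
# two views of cradle: top cam
E
```

```text
V [0.52482562 0.09183033 0.06      ] [0.43789974 0.09020065 0.06      ] [0.48136268 0.09101549 0.06      ] 0.08694115322101682 -178.92594866294215
[0.51715667 0.24222475 0.092     ] -178.69088382317202
[0.48262128 0.09278624 0.0805    ] -179.49210909841364 -177.55783868820686 [np.float64(0.0407), np.float64(0.0894), np.float64(0.0379), np.float64(0.0857)]
V ends at z: mean 
(array([0.47644895, 0.08118095, 0.03267005]), [np.float64(0.0005920922549453029), np.float64(0.0005920922549453433)])
```

The knob is in notch 5 and the cradle lies at about 1.2°. Now to the carrier, with psi 25.

```bash
python3 - <<'E'
from h import *
st();go([.44,-.235,.26],25)
E
```

```text
clk 8.85 pos [0.4901 0.1594 0.2599] psi -43.17 tilt 0.02 F [ 0.2  0.3 -0.3] M [0.01 0.03 0.02] w 0.0851 q [-0.1   0.36 -0.42  1.86  0.18  0.96 -1.35]
t [1.000e-04 2.333e-01 3.219e-01] w [-6.817e+01  2.000e-02  1.000e-02] dist 0.398 q7 -1.353
```

```bash
python3 -m creep '[{"tx":0,"ty":0.026,"tz":0.036,"wx":-7,"wy":0,"wz":0,"claw":0},{"tx":0,"ty":0.055,"tz":0.075,"wx":-15,"wy":0,"wz":0,"claw":0},{"tx":0,"ty":0.084,"tz":0.116,"wx":-23,"wy":0,"wz":0,"claw":0},{"tx":0,"ty":0.113,"tz":0.156,"wx":-31,"wy":0,"wz":0,"claw":0},{"tx":0,"ty":0.142,"tz":0.196,"wx":-39,"wy":0,"wz":0,"claw":0},{"tx":0,"ty":0.171,"tz":0.236,"wx":-47,"wy":0,"wz":0,"claw":0},{"tx":0,"ty":0.2,"tz":0.276,"wx":-55,"wy":0,"wz":0,"claw":0},{"tx":0,"ty":0.222,"tz":0.306,"wx":-63,"wy":0,"wz":0,"claw":0}]'
python3 -m creep '[{"tx":0,"ty":0,"tz":0.01,"wx":-4,"wy":0,"wz":0,"claw":0},{"tx":0,"ty":0,"tz":0.01,"wx":-5,"wy":0,"wz":0,"claw":0}]'
python3 - <<'E'
from h import *
import pickle
st()
c=cal('wrist');im=bot.grab_frame('wrist');cv2.imwrite('pics/w7.png',im);pickle.dump(c,open('w7.pkl','wb'))
cv2.imwrite('pics/t7.png',bot.grab_frame('top'))
st()
E
```

```text
clock: 9.65
position: [0.4483, -0.1778, 0.26]
tool_rot: [-2.141, 1.571, 2.82]
force: [1.7, 0.1, -0.2]
grip_width: 0.0854
clock: 9.85
position: [0.451, -0.1889, 0.2595]
tool_rot: [-2.89, 1.57, 2.153]
force: [-0.7, 1.0, -0.6]
grip_width: 0.0853
clk 9.85 pos [ 0.451  -0.1889  0.2595] psi 18.98 tilt 0.03 F [-0.7  1.  -0.6] M [ 0.09 -0.03  0.03] w 0.0853 q [ 0.67  0.32 -0.49  1.92  0.19  0.95  0.42]
clk 9.95 pos [ 0.4511 -0.1866  0.2597] psi 19.07 tilt 0.05 F [-0.1 -0.1 -0.6] M [ 0.02 -0.02  0.09] w 0.0855 q [ 0.67  0.32 -0.49  1.92  0.19  0.95  0.42]
```

View pics/w7.png

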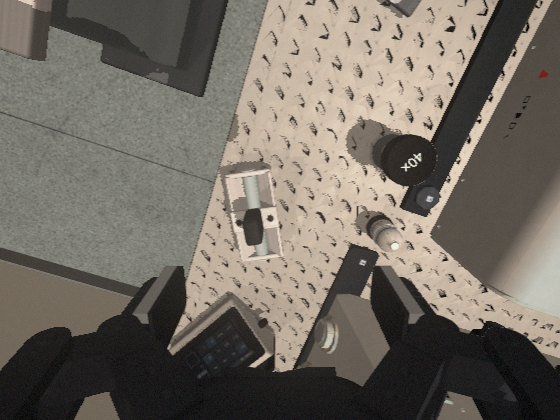

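View pics/t7.png

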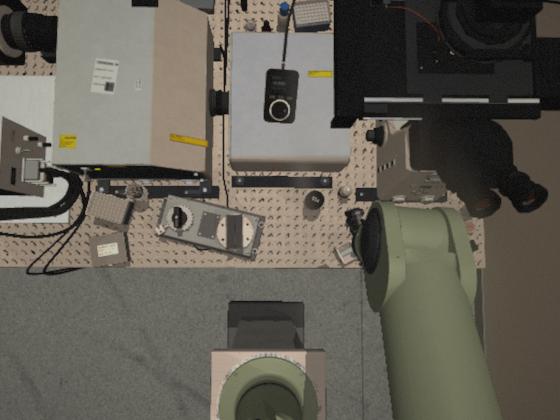

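The top view shows the cradle at (236,231) and the knob at (178,217), both square to the image. The carrier is in the wrist view at (253,213), so I'll enlarge both.

```bash
python3 - <<'E'
import cv2
s=cv2.imread("pics/w7.png")
cv2.imwrite("pics/w7c.png",cv2.resize(s[155:270,205:300],None,fx=5,fy=5,interpolation=cv2.INTER_CUBIC))
s=cv2.imread("pics/t7.png")
cv2.imwrite("pics/t7c.png",cv2.resize(s[190:265,150:275],None,fx=6,fy=6,interpolation=cv2.INTER_CUBIC))
E
```

```text
(no output)
```

View pics/w7c.png

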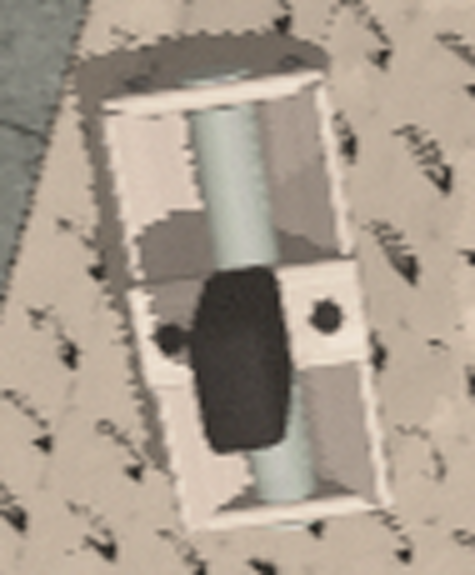

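View pics/t7c.png

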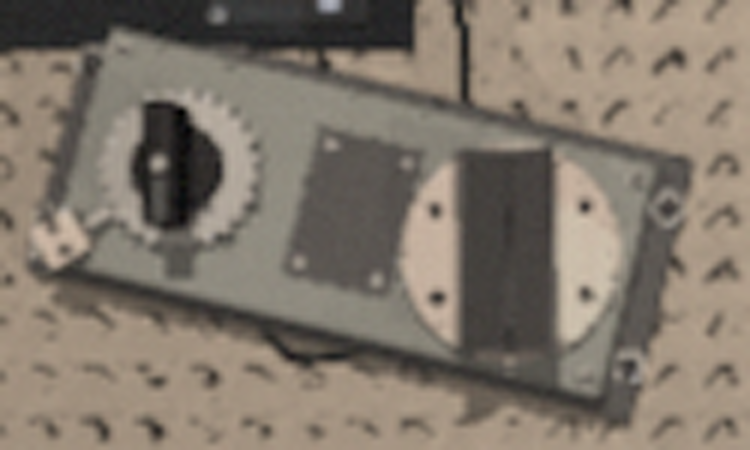

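```bash
python3 - <<'E'
from h import *
import pickle
c=pickle.load(open('w7.pkl','rb'));t=cal('top')
ang=lambda v:np.degrees(np.arctan2(v[1],v[0]))
W=[(103,103),(323,72),(390,505),(188,528)];T=[(210,335),(185,270),(322,205),(350,262)]
Q=[onz(c,205+p[0]/5,155+p[1]/5,.029) for p in W]
print(np.round(Q,4),'mean',np.mean(Q,0),'yang',ang(Q[2]-Q[1]),ang(Q[3]-Q[0]),'xang',ang(Q[1]-Q[0]),ang(Q[2]-Q[3]))
print([np.linalg.norm(Q[i]-Q[(i+1)%4]).round(4) for i in range(4)])
for p,q in zip(W,T): print(tri([ray(c,205+p[0]/5,155+p[1]/5),ray(t,290+q[0]/4,180+q[1]/4)]))
m=np.mean(W,0);n=np.mean(T,0);print('ctr',tri([ray(c,205+m[0]/5,155+m[1]/5),ray(t,290+n[0]/4,180+n[1]/4)]))
# block top in wrist: lower end edge approx
for p in((215,452),(280,447)): print('blk top end',onz(c,205+p[0]/5,155+p[1]/5,.076))
M=np.mean(Q,0)
# cradle centre from top cam at rim
f=lambda p,z:onz(t,150+p[0]/6,190+p[1]/6,z)
R=[f(p,.08) for p in((460,152),(552,150),(555,352),(458,356))];print('cradle top-cam',np.mean(R,0),[np.linalg.norm(R[i]-R[(i+1)%4]).round(4) for i in range(4)],ang(R[3]-R[0]),ang(R[2]-R[1]))
c6=pickle.load(open('w6.pkl','rb'))
for p,q in zip(((480,80),(635,240),(245,545),(115,400)),((460,152),(552,150),(555,352),(458,356))):
  print('rim',tri([ray(c6,255+p[0]/6,180+p[1]/5.7),ray(t,150+q[0]/6,190+q[1]/6)]))
st();go([M[0],M[1],.16],25)
E
```

```text
[[ 0.3942 -0.2082  0.029 ]
 [ 0.439  -0.1852  0.029 ]
 [ 0.4888 -0.2819  0.029 ]
 [ 0.4438 -0.3041  0.029 ]] mean [ 0.44143255 -0.24485993  0.029     ] yang -62.73916723470517 -62.65191704847628 xang 27.134223488857764 26.202272854214506
[np.float64(0.0504), np.float64(0.1088), np.float64(0.0502), np.float64(0.108)]
(array([ 0.39665466, -0.19881384,  0.06382457]), [np.float64(0.0006216006047665456), np.float64(0.0006216006047664834)])
(array([ 0.43907483, -0.18833809,  0.0222215 ]), [np.float64(0.0017677058413615384), np.float64(0.0017677058413615374)])
(array([ 0.48617876, -0.28233402,  0.03220329]), [np.float64(0.0027688565525371103), np.float64(0.0027688565525370865)])
(array([ 0.44418031, -0.30397555,  0.02898945]), [np.float64(0.0004324269454418703), np.float64(0.00043242694544186187)])
ctr (array([ 0.44073119, -0.25048387,  0.00818692]), [np.float64(0.0006549206978471129), np.float64(0.0006549206978472208)])
blk top end [ 0.44144593 -0.26033925  0.076     ]
blk top end [ 0.45404109 -0.25477888  0.076     ]
cradle top-cam [0.48014987 0.09007053 0.08      ] [np.float64(0.0406), np.float64(0.0889), np.float64(0.0425), np.float64(0.0897)] 179.94200904493223 -178.81567585386458
rim (array([0.52530447, 0.11141616, 0.07161699]), [np.float64(0.0004584160518317229), np.float64(0.0004584160518319023)])
rim (array([0.52593212, 0.0704924 , 0.07373557]), [np.float64(0.0002457978792278796), np.float64(0.00024579787922792106)])
rim (array([0.43556512, 0.06917547, 0.07376547]), [np.float64(0.0008824545656883693), np.float64(0.0008824545656884453)])
rim (array([0.43652543, 0.10990529, 0.07449058]), [np.float64(0.002469074983419231), np.float64(0.002469074983419188)])
clk 9.95 pos [ 0.4511 -0.1866  0.2597] psi 19.07 tilt 0.05 F [-0.1 -0.1 -0.6] M [ 0.02 -0.02  0.09] w 0.0855 q [ 0.67  0.32 -0.49  1.92  0.19  0.95  0.42]
t [ 0.0997 -0.0282  0.052 ] w [-5.93 -0.05 -0.01] dist 0.116 q7 0.419
```

Carrier centre is (0.4414, −0.2449) with jaw angle 27°. Cradle rim heights from two views are 72–74 mm, against about 79 mm expected from the text. I'll move above the carrier for a close check.

```bash
python3 - <<'E'
from h import *
go([.4414,-.2449,.15],27)
E
python3 -m creep '[{"tx":0.03,"ty":-0.009,"tz":0.018,"wx":-3,"wy":0,"wz":0,"claw":0.3},{"tx":0.06,"ty":-0.018,"tz":0.036,"wx":-6,"wy":0,"wz":0,"claw":0.3},{"tx":0.09,"ty":-0.028,"tz":0.052,"wx":-8,"wy":0,"wz":0,"claw":0.3},{"tx":0.11,"ty":-0.028,"tz":0.052,"wx":-8,"wy":0,"wz":0,"claw":0.3},{"tx":0.11,"ty":-0.028,"tz":0.052,"wx":-8,"wy":0,"wz":0,"claw":0.3}]'
python3 - <<'E'
from h import *
import pickle
st()
c=cal('wrist');im=bot.grab_frame('wrist');cv2.imwrite('pics/w8.png',im);pickle.dump(c,open('w8.pkl','wb'))
st();go([.4414,-.2449,.15],27)
E
```

```text
t [ 0.1097 -0.0282  0.0521] w [-7.93 -0.05 -0.01] dist 0.125 q7 0.419
clock: 10.45
position: [0.4409, -0.2431, 0.1476]
tool_rot: [-2.759, 1.566, 2.424]
force: [-0.4, 0.0, 0.7]
grip_width: 0.0593
clk 10.45 pos [ 0.4409 -0.2431  0.1476] psi 26.99 tilt 0.27 F [-0.4  0.   0.7] M [-0.01 -0.02 -0.01] w 0.0593 q [ 0.73  0.51 -0.45  1.99  0.32  0.72  0.56]
clk 10.5 pos [ 0.4418 -0.2431  0.1492] psi 27.04 tilt 0.16 F [-0.2  0.9 -0. ] M [ 0.02 -0.01 -0.01] w 0.0598 q [ 0.73  0.5  -0.45  1.98  0.32  0.72  0.56]
t [-0.0008 -0.0011  0.0014] w [ 0.04 -0.16  0.03] dist 0.002 q7 0.557
```

View pics/w8.png

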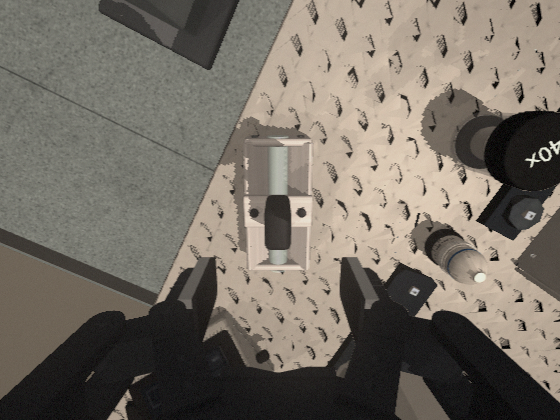

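```bash
python3 - <<'E'
from h import *
import pickle
s=cv2.imread("pics/w8.png")
cv2.imwrite("pics/w8c.png",cv2.resize(s[130:280,230:330],None,fx=5,fy=4,interpolation=cv2.INTER_CUBIC))
E
```

```text
(no output)
```

View pics/w8c.png

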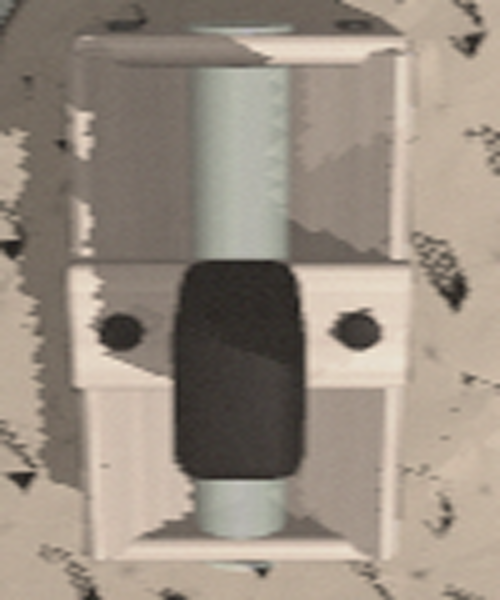

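```bash
python3 - <<'E'
from h import *
import pickle
c=pickle.load(open('w8.pkl','rb'));c7=pickle.load(open('w7.pkl','rb'))
ang=lambda v:np.degrees(np.arctan2(v[1],v[0]))
W8=[(75,38),(408,38),(392,560),(92,560)];W7=[(103,103),(323,72),(390,505),(188,528)]
g=lambda p:(230+p[0]/5,130+p[1]/4)
Q=np.array([onz(c,*g(p),.029) for p in W8]);print(Q.mean(0),ang(Q[2]-Q[1]),ang(Q[3]-Q[0]),ang(Q[1]-Q[0]))
for p,q in zip(W8,W7): print(tri([ray(c,*g(p)),ray(c7,205+q[0]/5,155+q[1]/5)]))
B=np.array([onz(c,*g(p),.0355) for p in[(68,262),(410,262),(405,386),(75,386)]]);print('bridge',B.mean(0),[np.linalg.norm(B[i]-B[(i+1)%4]).round(4) for i in range(4)])
T=np.array([onz(c,*g(p),.076) for p in[(180,478),(300,478)]]);print('blk',T.mean(0))
go([.442,-.2443,.062],27.2)
E
```

```text
[ 0.44127869 -0.24520271  0.029     ] -62.58994672615786 -63.24022935363467 27.034185978035786
(array([ 0.39431029, -0.20743191,  0.03180596]), [np.float64(0.00010129754001039952), np.float64(0.00010129754001030397)])
(array([ 0.43883381, -0.18520774,  0.02848389]), [np.float64(0.00020587279399824984), np.float64(0.0002058727939983369)])
(array([ 0.48874147, -0.28183143,  0.0296457 ]), [np.float64(0.00018861126954462662), np.float64(0.0001886112695445978)])
(array([ 0.44389705, -0.30649481,  0.02594201]), [np.float64(0.0006889739264791104), np.float64(0.0006889739264790762)])
bridge [ 0.440863   -0.24515593  0.0355    ] [np.float64(0.0527), np.float64(0.0255), np.float64(0.0524), np.float64(0.0256)]
blk [ 0.44723438 -0.25730699  0.076     ]
t [ 0.0872 -0.0003  0.0014] w [-0.16 -0.16  0.03] dist 0.087 q7 0.557
```

Corner heights from two views are 26–32 mm, against about 28–30 in the text. Centre is (0.4412, −0.2452). Descend and grip.

```bash
python3 -m creep '[{"tx":0.03,"ty":-0.0014,"tz":0.0018,"wx":0,"wy":-0.1,"wz":0,"claw":0.35},{"tx":0.06,"ty":-0.0014,"tz":0.0018,"wx":0,"wy":-0.1,"wz":0,"claw":0.35},{"tx":0.08,"ty":-0.0014,"tz":0.0018,"wx":0,"wy":-0.1,"wz":0,"claw":0.4},{"tx":0.087,"ty":-0.0014,"tz":0.0018,"wx":0,"wy":-0.1,"wz":0,"claw":0.4},{"tx":0.087,"ty":-0.0014,"tz":0.0018,"wx":0,"wy":-0.1,"wz":0,"claw":0.6},{"tx":0.087,"ty":-0.0014,"tz":0.0018,"wx":0,"wy":-0.1,"wz":0,"claw":0.8},{"tx":0.087,"ty":-0.0014,"tz":0.0018,"wx":0,"wy":-0.1,"wz":0,"claw":1},{"tx":0.087,"ty":-0.0014,"tz":0.0018,"wx":0,"wy":-0.1,"wz":0,"claw":1}]' 50
python3 -m creep '[{"tx":0,"ty":0,"tz":0,"wx":0,"wy":0,"wz":0,"claw":1},{"tx":0,"ty":0,"tz":0,"wx":0,"wy":0,"wz":0,"claw":1}]'
python3 - <<'E'
from h import *
st()
E
```

```text
clock: 11.3
position: [0.442, -0.2453, 0.0636]
tool_rot: [0.935, 1.57, -0.164]
force: [-0.8, 2.3, 8.8]
grip_width: 0.0167
clock: 11.5
position: [0.4423, -0.2456, 0.0643]
tool_rot: [0.743, 1.569, -0.357]
force: [0.9, -0.5, -1.7]
grip_width: 0.0171
clk 11.5 pos [ 0.4423 -0.2456  0.0643] psi 27.01 tilt 0.13 F [ 0.9 -0.5 -1.7] M [-0.01 -0.    0.05] w 0.0171 q [ 0.66  0.64 -0.36  2.03  0.43  0.54  0.47]
```

Gripped: width 17.1 mm, force settled. Lift, and check it's held.

```bash
python3 -m creep '[{"tx":-0.01,"ty":0,"tz":0,"wx":0,"wy":0,"wz":0,"claw":1},{"tx":-0.03,"ty":0,"tz":0,"wx":0,"wy":0,"wz":0,"claw":1},{"tx":-0.06,"ty":0,"tz":0,"wx":0,"wy":0,"wz":0,"claw":1},{"tx":-0.1,"ty":0,"tz":0,"wx":0,"wy":0,"wz":0,"claw":1},{"tx":-0.14,"ty":0,"tz":0,"wx":0,"wy":0,"wz":0,"claw":1},{"tx":-0.15,"ty":0,"tz":0,"wx":0,"wy":0,"wz":0,"claw":1},{"tx":-0.15,"ty":0,"tz":0,"wx":0,"wy":0,"wz":0,"claw":1}]'
python3 - <<'E'
from h import *
st();go([.4815,.0908,.21],91.2)
E
```

```text
clock: 12.2
position: [0.4424, -0.2459, 0.2161]
tool_rot: [0.584, 1.566, -0.516]
force: [-0.4, -0.2, -2.9]
grip_width: 0.0172
clk 12.2 pos [ 0.4424 -0.2459  0.2161] psi 26.98 tilt 0.3 F [-0.4 -0.2 -2.9] M [0.   0.06 0.02] w 0.0172 q [ 0.77  0.41 -0.49  1.93  0.25  0.86  0.62]
t [ 0.0054  0.1875 -0.2823] w [-6.422e+01  3.200e-01 -1.000e-02] dist 0.339 q7 0.619
```

```bash
python3 -m creep '[{"tx":0,"ty":0.015,"tz":-0.02,"wx":-4,"wy":0,"wz":0,"claw":1},{"tx":0,"ty":0.035,"tz":-0.055,"wx":-10,"wy":0,"wz":0,"claw":1},{"tx":0,"ty":0.058,"tz":-0.09,"wx":-17,"wy":0,"wz":0,"claw":1},{"tx":0,"ty":0.082,"tz":-0.125,"wx":-24,"wy":0,"wz":0,"claw":1},{"tx":0,"ty":0.106,"tz":-0.16,"wx":-31,"wy":0.1,"wz":0,"claw":1},{"tx":0,"ty":0.13,"tz":-0.195,"wx":-38,"wy":0.1,"wz":0,"claw":1},{"tx":0,"ty":0.154,"tz":-0.23,"wx":-45,"wy":0.2,"wz":0,"claw":1},{"tx":0,"ty":0.17,"tz":-0.255,"wx":-51,"wy":0.2,"wz":0,"claw":1}]'
python3 - <<'E'
from h import *
st();go([.4818,.0908,.20],91.2)
E
```

```text
clock: 13.0
position: [0.4773, 0.0619, 0.2144]
tool_rot: [1.492, 1.57, 1.291]
force: [0.1, -0.3, -2.3]
grip_width: 0.0175
clk 13.0 pos [0.4773 0.0619 0.2144] psi 78.47 tilt 0.03 F [ 0.1 -0.3 -2.3] M [-0.02 -0.01 -0.  ] w 0.0175 q [ 0.36  0.43 -0.78  1.98  0.39  0.89  0.74]
t [ 0.0144  0.0292 -0.0014] w [-1.273e+01  1.000e-02 -3.000e-02] dist 0.033 q7 0.739
```

```bash
python3 -m creep '[{"tx":0.004,"ty":0.012,"tz":0,"wx":-5,"wy":0,"wz":0,"claw":1},{"tx":0.01,"ty":0.024,"tz":-0.001,"wx":-10,"wy":0,"wz":0,"claw":1},{"tx":0.014,"ty":0.029,"tz":-0.0014,"wx":-12.7,"wy":0,"wz":0,"claw":1},{"tx":0.014,"ty":0.029,"tz":-0.0014,"wx":-12.7,"wy":0,"wz":0,"claw":1},{"tx":0.014,"ty":0.029,"tz":-0.0014,"wx":-12.7,"wy":0,"wz":0,"claw":1}]'
python3 - <<'E'
from h import *
import pickle
st()
c=cal('wrist');im=bot.grab_frame('wrist');cv2.imwrite('pics/w9.png',im);pickle.dump(c,open('w9.pkl','wb'))
cv2.imwrite('pics/s9.png',bot.grab_frame('scene'))
st();go([.4818,.0908,.14],91.2)
E
```

```text
clock: 13.5
position: [0.4814, 0.0901, 0.1999]
tool_rot: [2.738, 1.57, 2.756]
force: [-0.4, -0.6, -2.1]
grip_width: 0.0172
clk 13.5 pos [0.4814 0.0901 0.1999] psi 91.06 tilt 0.06 F [-0.4 -0.6 -2.1] M [-0.04 -0.03  0.01] w 0.0172 q [ 0.32  0.48 -0.82  1.97  0.45  0.89  0.85]
clk 13.6 pos [0.4817 0.0899 0.2004] psi 91.05 tilt 0.02 F [ 0.3 -0.6 -2.6] M [-0.01 -0.01  0.04] w 0.0175 q [ 0.32  0.48 -0.82  1.97  0.45  0.89  0.85]
t [0.0604 0.0009 0.0001] w [-0.15  0.   -0.02] dist 0.06 q7 0.851
```

View pics/w9.png

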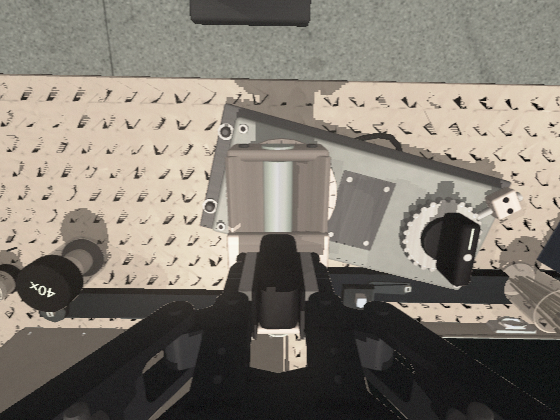

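View pics/s9.png

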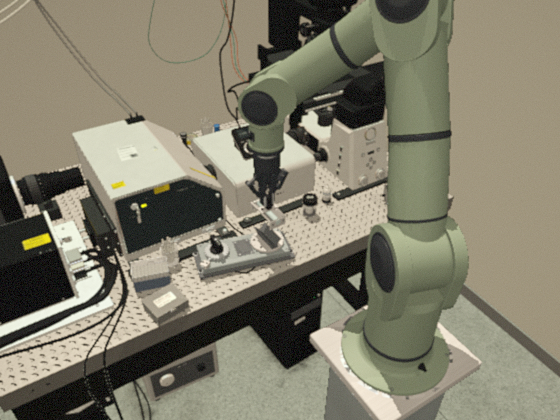

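```bash
python3 - <<'E'
from h import *
import pickle
c=pickle.load(open('w9.pkl','rb'))
im=cv2.imread('pics/w9.png');cv2.imwrite("pics/w9c.png",cv2.resize(im[130:280,200:360],None,fx=5,fy=4,interpolation=cv2.INTER_CUBIC))
for dx in(-.056,):
  for x,z in((.4805,.1637),): 
    for w in(-.026,.026): print(proj(c,[x+dx,.0899+w,z]))
E
```

```text
(np.float64(229.25232155300688), np.float64(148.65626228849538))
(np.float64(332.9550444794545), np.float64(150.66214870738682))
```

View pics/w9c.png

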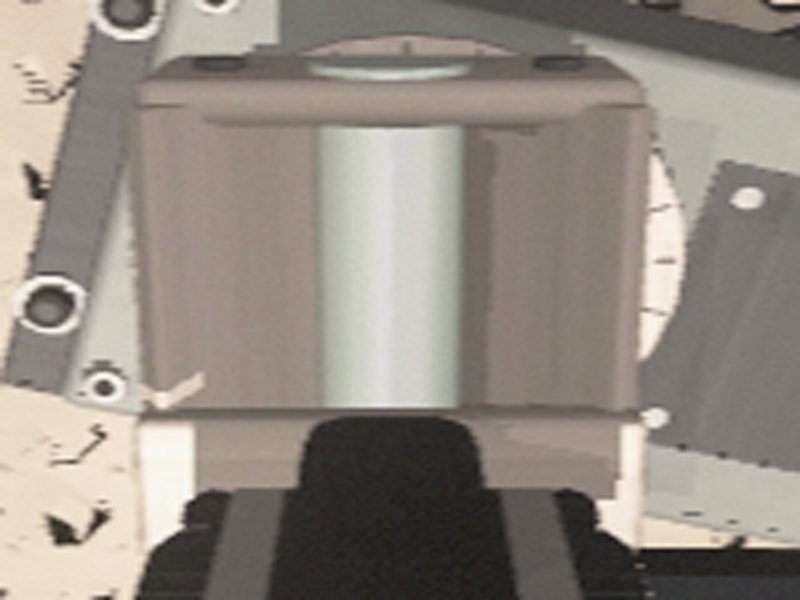

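The held carrier's end plate is at (227–329, 151), and I predicted (229–333, 149.7), so the alignment in the grip is good. Lowering.

```bash
python3 -m creep '[{"tx":0.01,"ty":0.0009,"tz":0,"wx":-0.1,"wy":0,"wz":0,"claw":1},{"tx":0.022,"ty":0.0009,"tz":0,"wx":-0.1,"wy":0,"wz":0,"claw":1},{"tx":0.034,"ty":0.0009,"tz":0,"wx":-0.1,"wy":0,"wz":0,"claw":1},{"tx":0.044,"ty":0.0009,"tz":0,"wx":-0.1,"wy":0,"wz":0,"claw":1},{"tx":0.052,"ty":0.0009,"tz":0,"wx":-0.1,"wy":0,"wz":0,"claw":1},{"tx":0.056,"ty":0.0009,"tz":0,"wx":-0.1,"wy":0,"wz":0,"claw":1},{"tx":0.056,"ty":0.0009,"tz":0,"wx":-0.1,"wy":0,"wz":0,"claw":1}]'
python3 - <<'E'
from h import *
import pickle
st()
c=cal('wrist');im=bot.grab_frame('wrist');cv2.imwrite('pics/w10.png',im);pickle.dump(c,open('w10.pkl','wb'))
st();go([.4818,.0908,.12],91.2)
E
```

```text
clock: 14.3
position: [0.4815, 0.091, 0.1439]
tool_rot: [2.669, 1.57, 2.689]
force: [-0.3, 0.5, -2.3]
grip_width: 0.0172
clk 14.3 pos [0.4815 0.091  0.1439] psi 91.16 tilt 0.04 F [-0.3  0.5 -2.3] M [ 0.01 -0.08  0.02] w 0.0172 q [ 0.26  0.56 -0.76  2.01  0.55  0.78  0.77]
clk 14.35 pos [0.4817 0.091  0.1443] psi 91.16 tilt 0.02 F [ 0.7 -0.1 -3.3] M [ 0.02 -0.    0.04] w 0.0175 q [ 0.26  0.56 -0.76  2.01  0.55  0.78  0.77]
t [ 0.0243 -0.0002  0.0001] w [-0.04 -0.01 -0.02] dist 0.024 q7 0.767
```

View pics/w10.png

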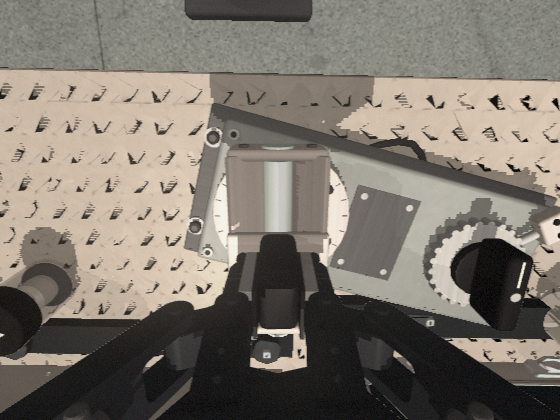

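Carrier is centred over the disc at (278,195). I'll lower it slowly now.

```bash
python3 -m creep '[{"tx":0.004,"ty":0,"tz":0,"wx":0,"wy":0,"wz":0,"claw":1},{"tx":0.008,"ty":0,"tz":0,"wx":0,"wy":0,"wz":0,"claw":1},{"tx":0.012,"ty":0,"tz":0,"wx":0,"wy":0,"wz":0,"claw":1},{"tx":0.015,"ty":0,"tz":0,"wx":0,"wy":0,"wz":0,"claw":1},{"tx":0.018,"ty":0,"tz":0,"wx":0,"wy":0,"wz":0,"claw":1},{"tx":0.02,"ty":0,"tz":0,"wx":0,"wy":0,"wz":0,"claw":1},{"tx":0.02,"ty":0,"tz":0,"wx":0,"wy":0,"wz":0,"claw":1}]'
python3 -c "
from h import *
st()"
```

```text
clock: 15.05
position: [0.4816, 0.091, 0.1241]
tool_rot: [2.442, 1.57, 2.462]
force: [-0.2, 0.4, -1.8]
grip_width: 0.0172
clk 15.05 pos [0.4816 0.091  0.1241] psi 91.16 tilt 0.04 F [-0.2  0.4 -1.8] M [-0.01  0.02  0.07] w 0.0172 q [ 0.24  0.59 -0.73  2.03  0.59  0.74  0.74]
```

```bash
python3 -m creep '[{"tx":0.001,"ty":0,"tz":0,"wx":0,"wy":0,"wz":0,"claw":1},{"tx":0.002,"ty":0,"tz":0,"wx":0,"wy":0,"wz":0,"claw":1},{"tx":0.003,"ty":0,"tz":0,"wx":0,"wy":0,"wz":0,"claw":1},{"tx":0.003,"ty":0,"tz":0,"wx":0,"wy":0,"wz":0,"claw":1}]'
python3 -c "
from h import *
st()"
```

```text
clock: 15.45
position: [0.482, 0.0919, 0.1216]
tool_rot: [1.017, 1.569, 1.037]
force: [-0.4, 4.1, 5.6]
grip_width: 0.0173
clk 15.45 pos [0.482  0.0919 0.1216] psi 91.19 tilt 0.1 F [-0.4  4.1  5.6] M [0.98 0.32 0.02] w 0.0173 q [ 0.24  0.6  -0.73  2.03  0.59  0.73  0.73]
```

Contact at 0.1216 (0.1213 expected) with a slight push toward +y. I'll follow it and ease down.

```bash
python3 -m creep '[{"tx":-0.0005,"ty":0.0007,"tz":0,"wx":0,"wy":0,"wz":0,"claw":1},{"tx":0,"ty":0.001,"tz":0,"wx":0,"wy":0,"wz":0,"claw":1},{"tx":0.001,"ty":0.001,"tz":0,"wx":0,"wy":0,"wz":0,"claw":1},{"tx":0.001,"ty":0.001,"tz":0,"wx":0,"wy":0,"wz":0,"claw":1}]'
python3 -c "
from h import *
st()"
```

```text
clock: 15.85
position: [0.482, 0.093, 0.1206]
tool_rot: [1.011, 1.569, 1.032]
force: [0.0, 0.8, 0.3]
grip_width: 0.0173
clk 15.85 pos [0.482  0.093  0.1206] psi 91.19 tilt 0.11 F [0.  0.8 0.3] M [0.32 0.07 0.02] w 0.0173 q [ 0.23  0.6  -0.73  2.03  0.59  0.73  0.73]
```

```bash
python3 -m creep '[{"tx":0.001,"ty":0,"tz":0,"wx":0,"wy":0,"wz":0,"claw":1},{"tx":0.002,"ty":0,"tz":0,"wx":0,"wy":0,"wz":0,"claw":1},{"tx":0.002,"ty":0,"tz":0,"wx":0,"wy":0,"wz":0,"claw":1}]'
python3 -c "
from h import *
st()"
```

```text
clock: 16.15
position: [0.4824, 0.0931, 0.1202]
tool_rot: [0.135, 1.568, 0.155]
force: [-12.0, -3.7, 45.0]
grip_width: 0.0171
clk 16.15 pos [0.4824 0.0931 0.1202] psi 91.18 tilt 0.15 F [-12.   -3.7  45. ] M [-1.06  2.76 -0.01] w 0.0171 q [ 0.23  0.6  -0.72  2.03  0.6   0.73  0.72]
```

Firmly seated at z = 0.1202. Unload, check, then open slowly.

```bash
python3 -m creep '[{"tx":-0.001,"ty":0,"tz":0,"wx":0,"wy":0,"wz":0,"claw":1},{"tx":-0.0012,"ty":0,"tz":0,"wx":0,"wy":0,"wz":0,"claw":1},{"tx":-0.0012,"ty":0,"tz":0,"wx":0,"wy":0,"wz":0,"claw":1}]'
python3 -c "
from h import *
st()"
```

```text
clock: 16.45
position: [0.4823, 0.0929, 0.1212]
tool_rot: [0.099, 1.569, 0.119]
force: [-0.6, 1.9, -2.1]
grip_width: 0.0174
clk 16.45 pos [0.4823 0.0929 0.1212] psi 91.18 tilt 0.13 F [-0.6  1.9 -2.1] M [-0.03 -0.04 -0.  ] w 0.0174 q [ 0.23  0.6  -0.73  2.03  0.59  0.73  0.73]
```

```bash
python3 -m creep '[{"tx":0.0007,"ty":0,"tz":0,"wx":0,"wy":0,"wz":0,"claw":1},{"tx":0.0007,"ty":0,"tz":0,"wx":0,"wy":0,"wz":0,"claw":0.85},{"tx":0.0007,"ty":0,"tz":0,"wx":0,"wy":0,"wz":0,"claw":0.75},{"tx":0.0007,"ty":0,"tz":0,"wx":0,"wy":0,"wz":0,"claw":0.65},{"tx":0.0007,"ty":0,"tz":0,"wx":0,"wy":0,"wz":0,"claw":0.55},{"tx":0.0007,"ty":0,"tz":0,"wx":0,"wy":0,"wz":0,"claw":0.5},{"tx":0.0007,"ty":0,"tz":0,"wx":0,"wy":0,"wz":0,"claw":0.5}]'
python3 - <<'E'
from h import *
import pickle
st()
c=cal('wrist');im=bot.grab_frame('wrist');cv2.imwrite('pics/w11.png',im);pickle.dump(c,open('w11.pkl','wb'))
st()
E
```

```text
clock: 17.15
position: [0.4823, 0.0929, 0.1204]
tool_rot: [0.13, 1.569, 0.151]
force: [-0.4, 1.0, 1.0]
grip_width: 0.0424
clk 17.15 pos [0.4823 0.0929 0.1204] psi 91.18 tilt 0.13 F [-0.4  1.   1. ] M [-0.   -0.04  0.03] w 0.0424 q [ 0.23  0.6  -0.72  2.03  0.59  0.73  0.72]
clk 17.2 pos [0.4823 0.0929 0.1205] psi 91.17 tilt 0.13 F [ 0.3 -0.4  0.3] M [ 0.02 -0.03 -0.  ] w 0.0427 q [ 0.23  0.6  -0.72  2.03  0.59  0.73  0.72]
```

View pics/w11.png

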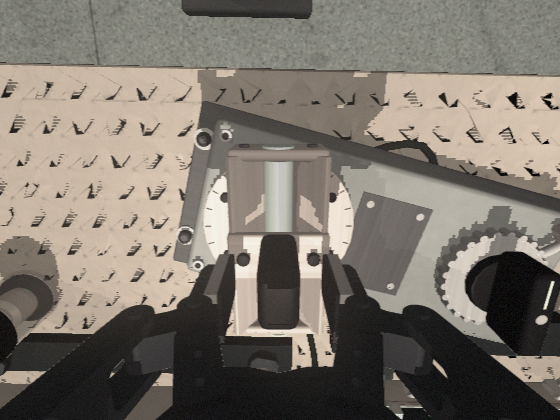

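Released: the carrier stays put, upright and centred at (278,240). Retract straight up and inspect.

```bash
python3 -m creep '[{"tx":-0.01,"ty":0,"tz":0,"wx":0,"wy":0,"wz":0,"claw":0.45},{"tx":-0.03,"ty":0,"tz":0,"wx":0,"wy":0,"wz":0,"claw":0.45},{"tx":-0.06,"ty":0,"tz":0,"wx":0,"wy":0,"wz":0,"claw":0.45},{"tx":-0.1,"ty":0,"tz":0,"wx":0,"wy":0,"wz":0,"claw":0.4},{"tx":-0.14,"ty":0,"tz":0,"wx":0,"wy":0,"wz":0,"claw":0.4},{"tx":-0.14,"ty":0,"tz":0,"wx":0,"wy":0,"wz":0,"claw":0.4},{"tx":-0.14,"ty":0,"tz":0,"wx":0,"wy":0,"wz":0,"claw":0.4}]'
python3 - <<'E'
from h import *
import pickle
st()
c=cal('wrist');im=bot.grab_frame('wrist');cv2.imwrite('pics/w12.png',im);pickle.dump(c,open('w12.pkl','wb'))
cv2.imwrite("pics/w12c.png",cv2.resize(im[110:310,180:500],None,fx=2.5,fy=2.5,interpolation=cv2.INTER_CUBIC))
s=bot.grab_frame('scene');cv2.imwrite("pics/s12c.png",cv2.resize(s[190:320,130:330],None,fx=4,fy=4,interpolation=cv2.INTER_CUBIC))
E
```

```text
clock: 17.9
position: [0.4822, 0.0927, 0.2615]
tool_rot: [-0.018, 1.567, 0.002]
force: [0.2, -0.3, -0.1]
grip_width: 0.0512
clk 17.9 pos [0.4822 0.0927 0.2615] psi 91.15 tilt 0.23 F [ 0.2 -0.3 -0.1] M [-0.05  0.03  0.  ] w 0.0512 q [ 0.37  0.4  -0.88  1.9   0.36  1.    0.92]
```

View pics/w12c.png

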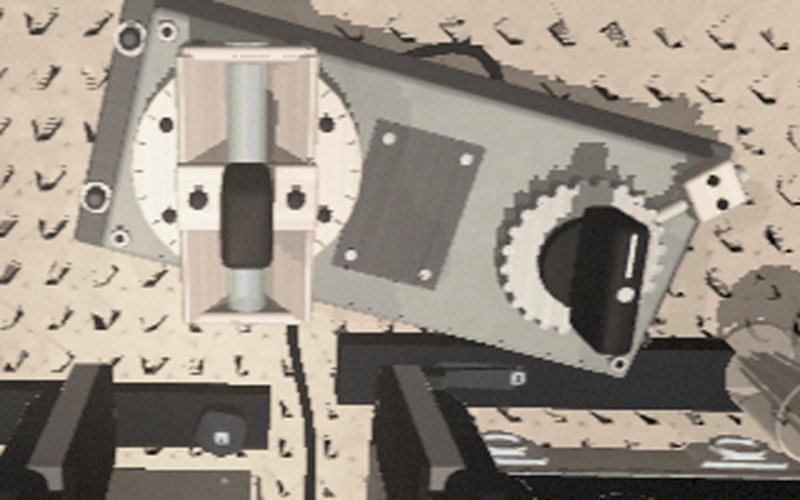

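View pics/s12c.png

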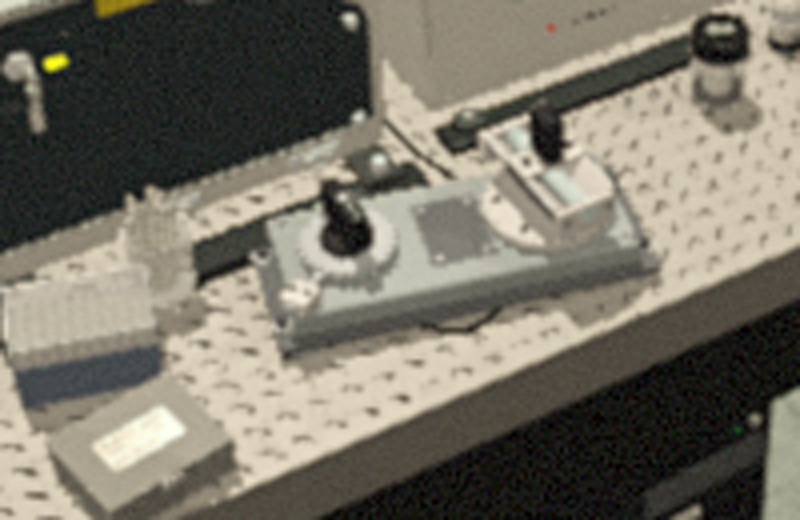

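```bash
python3 - <<'E'
from h import *
import pickle
c=pickle.load(open('w12.pkl','rb'));ang=lambda v:np.degrees(np.arctan2(v[1],v[0]))
g=lambda p:(180+p[0]/2.5,110+p[1]/2.5)
Q=np.array([onz(c,*g(p),.086) for p in((178,48),(317,48),(312,318),(182,322))])
print(Q.mean(0),ang(Q[3]-Q[0]),ang(Q[2]-Q[1]),[np.linalg.norm(Q[i]-Q[(i+1)%4]).round(4) for i in range(4)])
a,b=onz(c,*g((625,295)),.092),onz(c,*g((632,235)),.092);print('knob',a,ang(b-a))
# edges of bar
e=[onz(c,*g(p),.092) for p in((608,350),(607,220),(638,352),(650,235))]
# tri of bridge corner / block
sc=cal('scene')
h=lambda p:(130+p[0]/4,190+p[1]/4)
print('block top tri',tri([ray(c,*g((246,262))),ray(sc,*h((545,108)))]))
for p,q in(((317,48),(612,190)),): print('corner tri',tri([ray(c,*g(p)),ray(sc,*h(q))]))
# disc centre (z ~.05) pixel extents left133 right 360
d0=onz(c,*g((133,165)),.05);d1=onz(c,*g((360,165)),.05);print('disc',d0,d1,(d0+d1)/2)
E
```

```text
[0.48037054 0.09275829 0.086     ] 0.5660996722483251 1.6996260501897142 [np.float64(0.0509), np.float64(0.1072), np.float64(0.053), np.float64(0.109)]
knob [0.51793222 0.24295478 0.092     ] -176.60686615252715
block top tri (array([0.49090013, 0.08937589, 0.12922899]), [np.float64(0.0043260104526299786), np.float64(0.0043260104526299725)])
corner tri (array([0.41116162, 0.09893799, 0.11571216]), [np.float64(0.01971792490134124), np.float64(0.019717924901341156)])
disc [0.47903617 0.04384687 0.05      ] [0.47700551 0.14112834 0.05      ] [0.47802084 0.09248761 0.05      ]
```

```bash
python3 - <<'E'
from h import *
a=cv2.imread('pics/top0.png');b=bot.grab_frame('top')
d=cv2.absdiff(a,b).max(2);print(d.shape)
cv2.imwrite('pics/t13.png',np.vstack([cv2.resize(x[170:275,70:490],None,fx=1.9,fy=1.9,interpolation=cv2.INTER_CUBIC) for x in(a,b)]))
im=cv2.imread('pics/w12.png');cv2.imwrite("pics/w12k.png",cv2.resize(im[180:260,380:460],None,fx=7,fy=7,interpolation=cv2.INTER_CUBIC))
E
```

```text
(420, 560)
```

View pics/t13.png

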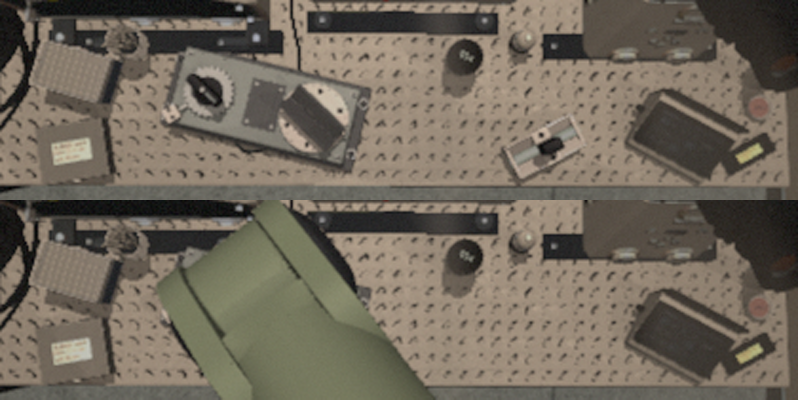

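View pics/w12k.png

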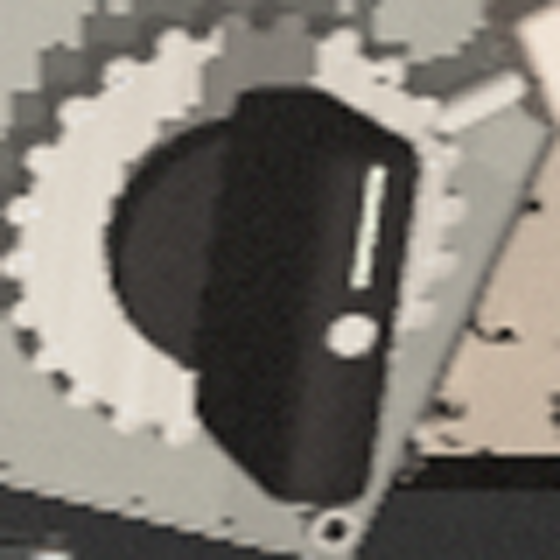

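```bash
python3 - <<'E'
from h import *
import pickle
c=pickle.load(open('w12.pkl','rb'));ang=lambda v:np.degrees(np.arctan2(v[1],v[0]))
g=lambda p:onz(c,380+p[0]/7,180+p[1]/7,.092)
print(ang(g((378,168))-g((352,335))),ang(g((412,175))-g((380,440))))
E
```

```text
-178.6703929817365 -176.48818337885137
```

Knob bar is at about −178° again, the same as before seating. The bystanders look unmoved and the robot is clear, so I'll hand in.

```bash
python3 - <<'E'
from h import *
st();print(bot.job_done())
E
```

```text
clk 18.05 pos [0.4815 0.0927 0.2598] psi 91.19 tilt 0.05 F [-0.3  0.9  0.4] M [-0.   -0.   -0.06] w 0.0512 q [ 0.37  0.4  -0.87  1.9   0.36  1.    0.92]
the job is handed in; nothing more can be done
None
```

I handed the job in at 18.05 s with the knob in its fifth click and the carrier nested in the V cradle. `job_done` gave no verdict, so this rests on my own measurements.

**Knob:** It started in notch 2. I ran it back anticlockwise until the stop pushed back with about 1 N·m, then regripped it in the end notch. I turned it clockwise to 75° in steps and let go. Right after release, the bar and the cradle both measured at the fifth notch to within about 1°. A last check gave −178.7° and −176.5° for the bar against an expected −178.7°, about 2° apart and inside the 5.7° tolerance.

**Carrier:** I lowered it in 1 mm steps for the last few millimetres, shifting 1 mm sideways once to let it centre. It bottomed firmly, with about 45 N upward at the wrist for a moment. I unloaded before opening. Its centre then measured (0.480, 0.093) at yaw 1.1°, against the seat at about (0.481, 0.091) and 1.1–1.3°. From the tool height at release, the apex is about 59 mm above the table; the task gives 60 mm.

**Surroundings:** Before-and-after top views show the bystanders unmoved, and the gripper is clear of everything.

**Checks that failed or disagreed:**
- Two-view heights of the cradle rim came out 72–74 mm, against about 79 mm expected from the text.
- My last scene/wrist height check of the seated carrier was too poor to use (4–20 mm residuals), so the seated height rests on the tool height and the contact force.
- On the first knob grip, the fingertips touched something under the bar with about 15 N, so I rose about 4 mm and regripped. The reading was still about 17 N, and dropped to about 1 N once the knob turned.

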